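# Fetch the mortar and pestle from behind the bottle and the tin

## Robot

A 6-joint arm with a two-finger parallel gripper is mounted at the origin on the work surface. World frame = base frame: x ahead of the robot, y to its left, z up, the work surface at z = 0. Lengths are in m, angles in rad, forces in N, time in s.
With the tool pointing down it reaches from about 0.35 to 0.775 m from the base axis. Payload 7.3 kg.
Tool frame: the origin (TCP) lies midway between the tips of the shut fingers; the grasp point (between the pads) lies 19 mm behind it (robot.grasp_offset is the z of the grasp point in the tool frame, in m); z points along the fingers, y is the direction in which the jaws open and shut (so a half turn about z gives the same grasp; the last joint's range is limited). The gripper opens to 92 mm and grips with 3 to 60 N. Pads are 19 mm wide; open, the fingers measure 130 mm over their backs; the gripper's body (75 mm by 190 mm) begins 47 mm behind the grasp point.
Start: joints at [-1.432, 0.342, 1.524, -0, 1.275, -0.146], TCP at [0.148, -0.504, 0.194] pointing down, gripper open.
Joint ranges: [-2.53, 2.53], [-0.77, 2.02], [0.04, 2.7], [-1, 4.14], [0.28, 2.66], [-3.11, 3.11]. Speed limits (rad/s): [2.57, 2.57, 3.14, 3.14, 3.14, 3.14].

## Interface

Orientations are given as [roll, pitch, yaw] about the fixed x, y, z axes, in that order (R = Rz(yaw) Ry(pitch) Rx(roll)).
In Python, from cell import observe, imaging, workorder, robot gives the robot as it stands. The module is installed in compiled form; this text tells all that it offers.
- The arm moves only by the tool send_rows, never from a script. Its argument "series" is a list of rows, each a list of 7 numbers: the shift along the tool's x, y, z in m, then the turn, a rotation vector about the tool's x, y, z in rad, then the closure, from 0 (fully open) to 1 (shut). A call has 1 to 5 rows; each row shifts and turns the commanded pose from where the row before left it, along the tool's axes as they then stand; what a row does not reach is not made up. A row lasts 1/12 s, in which the tool goes at most 41.7 mm and 7.16 degrees, less where a joint would pass 70% of its speed; a pose out of reach is approached as far as the arm can. A call is refused whole if a number of a shift passes 0.0417 or a number of a turn 0.125, either way. A call with a gripper value outside its range is refused whole. The fingers move at their own pace and stop on an object; "newtons" is the grip in N (left out, the last holds). Time passes only in rows, so rows that do not move let the fingers close. It gives the time, the measured TCP pose, the force and the opening at its end, in the units of the state.
- observe(): the state, without advancing time (a new reading comes with each control period).
- imaging.read_camera(name): name is "scene" or "side" or "wrist"; returns a dict with "color" (400x640x3 uint8, red, green, blue), "range_z" (400x640 float32, m along the optical axis (not along the pixel's ray), 0 where there is no reading), "vfov" (degrees; the focal length in pixels is half the picture's height over the tangent of half this angle, whatever the lens; pixels are square), "cx", "cy" (the principal point, pixels), "T" (4x4, takes a point from camera to world coordinates). Camera axes: x right, y down, z forward; pixel columns grow to the right and rows downward; lengths in m; the calibration is good to about 2 mm. A picture is of the moment at which its call begins.
- workorder.hand_in(): hands the job in, once; it reports no verdict.
The state is a dict: "time": time; "qpos": joint angles; "qvel": joint speeds; "joint_efforts": joint torques, N m; "tool_pos": TCP position; "tool_rot": TCP orientation; "contact_force": force on the tool from outside, world axes, zero at the start; "torque": the same for the moment, N m; "opening": finger opening in m.
Only numpy, scipy, OpenCV 4.12 (cv2) and the standard library are available. Lean on these libraries where they do the work, as an engineer would, in place of code of your own. Each camera call takes 0.05 s, during which the arm holds its last target.

## Task

The wooden mortar and its pestle stand at the back of the steel rack on the sill, behind the yellow bottle and the tall steel tin. Move the bottle and the tin out of the way onto the chopping board, then stand the mortar in the middle of the round cork mat with the pestle standing in it, and after that put the bottle and the tin back upright, each exactly where it stood before. Set things down rather than dropping them, and leave the two glass jars in the rack and the glass bowl where they are.

Things in the scene. Friction and masses are not known exactly. Their poses are not given: they have to be found in the camera images.
- bottle_mid (a point): Yellow plastic bottle with a ribbed twist cap, standing upright and loose in the front row of the rack (left or right place); round, 146 mm tall; straight body 60 mm in diameter from its foot up to 118 mm, cap 33 mm in diameter from 132 to 146 mm; about 0.3 kg. The point is on its axis half-way up, 73 mm above its underside; z up.
- canister_mid (a point): Tall plain steel tin with a flat lid, standing upright and loose in the other place of the front row of the rack; a straight cylinder 64 mm in diameter and 130 mm tall; about 0.35 kg. The point is on its axis half-way up, 65 mm above its underside; z up.
- mortar_mid (a point): Small wooden mortar, an open round cup standing loose in the back row of the rack (left or right of the middle); 58 mm tall, 66 mm outer diameter from 24 mm height to the rim, narrowing to 54 mm at the foot; wall 6 mm, its flat inner floor is 14 mm above its underside; about 0.22 kg. The point is on its axis half-way up, 29 mm above its underside; z is up.
- pestle_mid (a point): Wooden pestle standing upright and loose on its thick end, beside the mortar in the back row of the rack; 100 mm tall; foot 30 mm in diameter up to 30 mm, waist 21 mm at 46 mm, handle 25 mm in diameter from 62 to 95 mm; about 0.06 kg. The point is on its axis half-way up, 50 mm above its underside; z up.
- rack: Fixed steel rack, 212 mm deep (x) by 306 wide (y). Origin: under its centre at table height; x points to its back, away from the robot, y left. Floor 16 mm above the origin, lip 22, wire rail 49 on the back and sides. Rows: front (bottle, tin) about x = -40, y = +52 and -52; back x = +32: mortar and pestle at y = +35 and -35 in either order, jars at the ends. Only 8 mm between tin and mortar.
- board: Wooden chopping board lying flat, fixed, 240 mm (its x) by 140 mm (its y), 18 mm thick; the side area for the bottle and the tin, to the left or the right of the rack. The origin is the centre of its underside, at table height.
- mat: Round cork mat lying flat, fixed, 130 mm in diameter, 5 mm thick, on the other side of the rack from the board; the place for the mortar. The origin is the centre of its underside, at table height.
- jar_a_mid (a point): Glass spice jar with a steel lid, 50 mm in diameter, 74 mm tall, loose at the left (+y) end of the back row of the rack; stays where it is. The point is on its axis half-way up, 37 mm above its underside.
- jar_b_mid (a point): Glass spice jar with a steel lid, 50 mm in diameter, 74 mm tall, loose at the right (-y) end of the back row of the rack; stays where it is. The point is on its axis half-way up, 37 mm above its underside.
- bowl: Glass bowl, 124 mm in diameter, 55 mm tall, loose on the sill at the far left (+y) of the working area; stays where it is. The origin is the centre of its underside.
There are look-alikes about, which are no part of the job. What is meant by the part that bears bottle_mid is not red, and is the smaller of those in its own colour.

How it is judged:
On the way, in this order (a step that is already met when the one before it is completed fails the run):
1. the bottle and the tin both stand released on the chopping board, the mortar and the pestle still where they were (x of bottle_mid in the frame of board between -0.11 and 0.11 m and y of bottle_mid in the frame of board between -0.06 and 0.06 m and z of bottle_mid in the frame of board between 0.085 and 0.097 m and angle between each of bottle_mid, canister_mid's own z axis and vertical below 0.1 rad and contact force between the fingers and bottle below 0.3 N and linear speed of each of bottle, canister below 0.03 m/s and x of canister_mid in the frame of board between -0.11 and 0.11 m and y of canister_mid in the frame of board between -0.06 and 0.06 m and z of canister_mid in the frame of board between 0.077 and 0.089 m and contact force between the fingers and canister below 0.3 N and distance of each of mortar_mid, pestle_mid from where it was at the start of the episode below 0.02 m), for 0.2 s.
2. the mortar stands released on the middle of the cork mat with the pestle in it (horizontal distance between mortar_mid and mat below 0.015 m and z of mortar_mid in the frame of mat between 0.028 and 0.04 m and angle between mortar_mid's own z axis and vertical below 0.1 rad and contact force between the fingers and mortar below 0.3 N and linear speed of each of mortar, pestle below 0.03 m/s and horizontal distance between pestle_mid and mortar_mid below 0.028 m and z of pestle_mid in the frame of mortar_mid between 0.022 and 0.045 m and contact force between the fingers and pestle below 0.3 N), for 0.2 s.
At the end, for the whole second after the job is handed in: Mortar upright, within 15 mm of the mat's centre; pestle standing in it down to its floor (may lean on the rim); bottle and tin upright in the rack, each within 15 mm of where it stood at the start; all four released and at rest; jars and bowl not shoved over 20 mm (all of step 2 and distance of each of bottle_mid, canister_mid from where it was at the start of the episode below 0.015 m and angle between each of bottle_mid, canister_mid's own z axis and vertical below 0.1 rad and contact force between the fingers and bottle below 0.3 N and linear speed of each of bottle, canister below 0.03 m/s and contact force between the fingers and canister below 0.3 N); the robot touches nothing.
It fails at once if the glass jars shoved more than 20 mm or tipped over (distance of any of jar_a_mid, jar_b_mid from where it was at the start of the episode above 0.02 m or angle between any of jar_a_mid, jar_b_mid's own z axis and vertical above 0.5 rad).
It fails at once if the glass bowl shoved more than 20 mm or tipped over (distance of bowl from where it was at the start of the episode above 0.02 m or angle between bowl's own z axis and vertical above 0.5 rad).
It fails at once if the bottle, the tin or the mortar knocked over (angle between any of bottle_mid, canister_mid, mortar_mid's own z axis and vertical above 0.7 rad).
It fails at once if the bottle, the tin or the mortar dropped (falling faster than 0.7 m/s with no finger on it) ((linear speed of bottle above 0.7 m/s and contact force between the fingers and bottle below 0.1 N) or (linear speed of canister above 0.7 m/s and contact force between the fingers and canister below 0.1 N) or (linear speed of mortar above 0.7 m/s and contact force between the fingers and mortar below 0.1 N)).
It also fails if it takes over 128 s, if anything falls off the work surface, if the arm or the gripper's body presses on something with over 40 N, if the wrist force passes 120 N, or if a joint passes its speed limit or range.

## Working session

There is one attempt and no reset: what is moved stays moved. The work goes in short steps, Python scripts to look and compute and a tool call to move; the robot and the scene stay as the last step left them, time stands still between calls to the robot, and variables do not carry over. Pictures are saved under pics/ and viewed, and the job is handed in when it is done.

Besides the shell and the picture viewer there is one more tool, called after ">>>" as a command line: name --pt "numbers of a row" for each row, then --argument value for the rest. send_rows: Moves the arm, as the interface text tells. Its arguments: {"type":"object","properties":{"series":{"type":"array","items":{"type":"array","items":{"type":"number"}}},"newtons":{"type":"number"}},"required":["series"]}

```bash
mkdir -p pics; ls
cat > h.py <<'E'
import numpy as np, cv2
from cell import observe, imaging, workorder, robot
def snap(name, fn=None):
    c=imaging.read_camera(name)
    if fn: cv2.imwrite('pics/'+fn, c['color'][:,:,::-1])
    np.savez('pics/last_%s.npz'%name, **{k:np.array(v) for k,v in c.items()})
    return c
def load(name): return dict(np.load('pics/last_%s.npz'%name))
def cloud(c):
    H,W=c['range_z'].shape; f=H/2/np.tan(np.radians(float(c['vfov']))/2)
    v,u=np.mgrid[:H,:W]; z=c['range_z']
    P=np.stack([(u-c['cx'])*z/f,(v-c['cy'])*z/f,z],-1)
    return P@c['T'][:3,:3].T+c['T'][:3,3]
E
python3 - <<'E'
from h import *
print(observe()); print([a for a in dir(robot) if a[0]!='_'], robot.grasp_offset)
for n in ['scene','side','wrist']:
    c=snap(n,n+'0.png'); print(n,c['vfov'],c['cx'],c['cy'],c['T'].round(3).tolist())
E
```

```text
pics
{'time': 0.0, 'qpos': array([-1.43199736e+00,  3.42756766e-01,  1.52505220e+00, -2.27020479e-05,
        1.27537136e+00, -1.46008715e-01]), 'qvel': array([ 8.96207256e-04,  7.99387809e-05, -1.82207332e-03,  1.26861481e-03,
        1.51053404e-03,  3.93732341e-04]), 'joint_efforts': array([ 1.32117730e-03, -4.31239271e+01, -2.44222820e+01,  7.18768453e-02,
        5.58445835e-02, -1.37068182e-04]), 'tool_pos': array([ 0.14745497, -0.50337994,  0.19351505]), 'tool_rot': array([-3.14001872e+00, -2.09513670e-04,  2.84814147e-01]), 'contact_force': array([ 0.78559203, -0.33901609,  0.92480192]), 'torque': array([-0.01250336,  0.00835548,  0.02094552]), 'opening': 0.09206026490451216}
['IKError', 'grasp_offset'] -0.0188
scene 49.23752923438394 323.66488009268386 204.51452497422088 [[0.552, 0.532, -0.642, 1.274], [0.834, -0.337, 0.438, -0.417], [0.017, -0.777, -0.63, 0.827], [0.0, 0.0, 0.0, 1.0]]
side 53.665347280414764 318.0741571386577 194.6774673749674 [[-0.996, -0.018, 0.084, 0.419], [-0.082, 0.489, -0.869, 1.155], [-0.025, -0.872, -0.488, 0.701], [0.0, 0.0, 0.0, 1.0]]
wrist 68.05180305583957 319.08059387784897 201.84567058658777 [[0.281, -0.923, -0.263, 0.218], [-0.96, -0.271, -0.076, -0.483], [-0.001, 0.274, -0.962, 0.384], [0.0, 0.0, 0.0, 1.0]]
```

View pics/scene0.png

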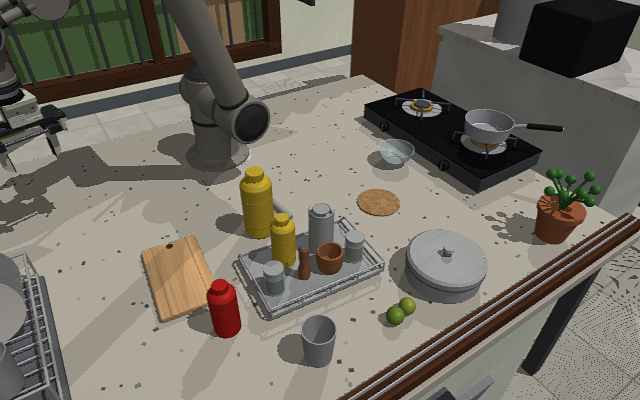

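View pics/side0.png

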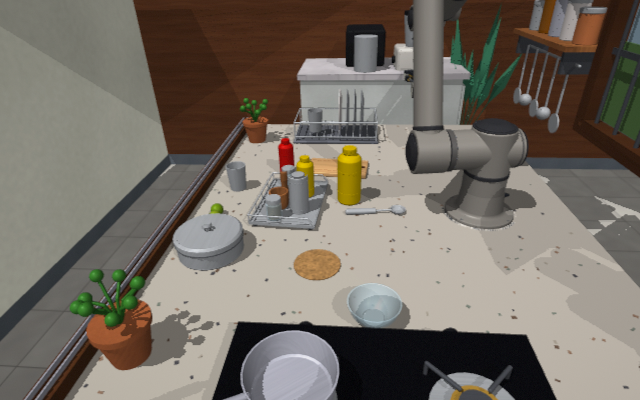

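View pics/wrist0.png

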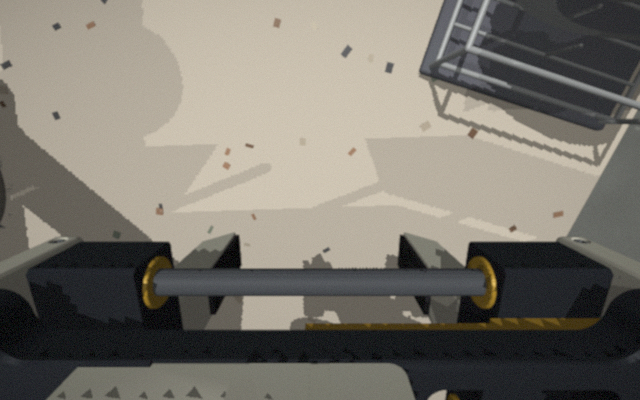

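The scene picture has three candidates for the bottle. They are the small yellow bottle in the rack (283,242), the large yellow one in front of the rack (257,205) and the red one (225,308). The small one in the rack fits, being yellow and the smaller of the two. For the tin there is the tall cylinder in the rack (320,228) and a loose grey cup at (318,340). I'll take close crops and measure next.

Run:
```python
from h import *
for n,(a,b,c_,d) in {'scene':(220,150,400,330),'side':(230,130,400,240)}.items():
    c=load(n); im=c['color'][b:d,a:c_,::-1]; cv2.imwrite('pics/crop_%s.png'%n, cv2.resize(im,None,fx=4 if n=='side' else 3,fy=4 if n=='side' else 3,interpolation=cv2.INTER_CUBIC))
# top-down height map merged
M=np.zeros((560,700,3),np.uint8)  # x 0.2..0.9 rows? 
S=1000
best=np.full((600,900),-1.)
col=np.zeros((600,900,3),np.uint8)
for n in ['scene','side']:
    c=load(n);P=cloud(c);ok=c['range_z']>0
    X=P[ok];C=c['color'][ok]
    r=((0.9-X[:,0])*S).astype(int); k=((0.4-X[:,1])*S).astype(int)
    o=np.argsort(X[:,2])
    for i in o:
        if 0<=r[i]<600 and 0<=k[i]<900 and X[i,2]<0.35 and X[i,2]>=best[r[i],k[i]]:
            best[r[i],k[i]]=X[i,2]; col[r[i],k[i]]=C[i]
b=cv2.dilate(best,np.ones((3,3)))
h=cv2.applyColorMap(np.clip(b/0.22*255,0,255).astype(np.uint8),cv2.COLORMAP_JET)
cv2.imwrite('pics/top.png',cv2.resize(h,(800,533)))
np.save('pics/best.npy',best)
```

```text
(no output)
```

View pics/crop_scene.png

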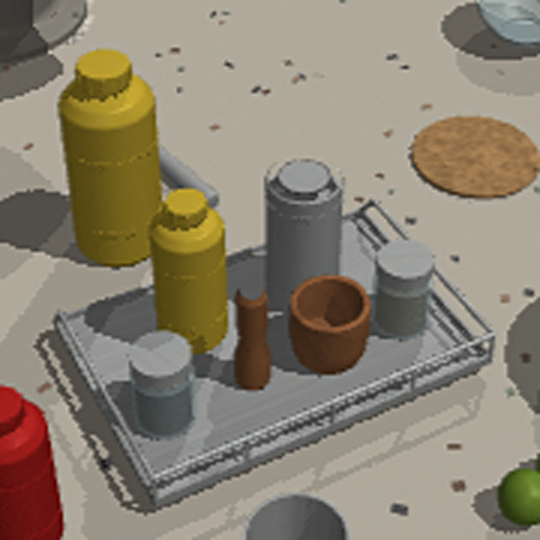

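View pics/crop_side.png

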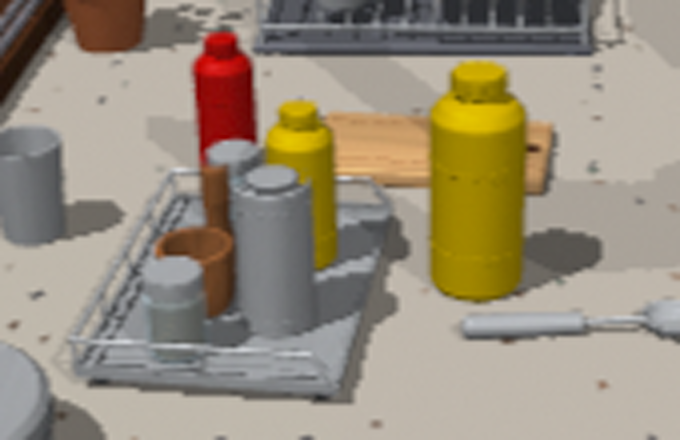

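View pics/top.png

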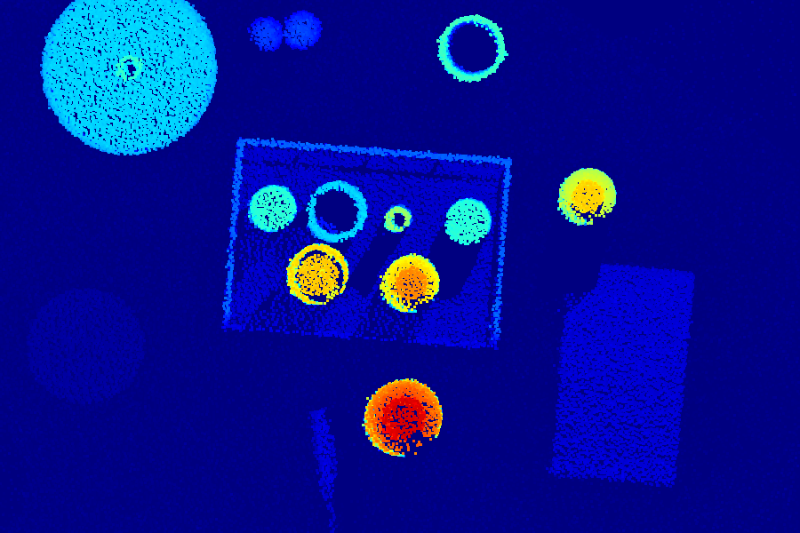

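The crops confirm the choice: the small yellow bottle is in the right front place and the tin in the left front. The mortar is behind the tin and the pestle is right of the mortar. Next I'll fit centres on the height map.

```bash
cat >> h.py <<'E'
def fitcirc(xy):
    from scipy.optimize import least_squares
    r=least_squares(lambda p: np.hypot(xy[:,0]-p[0],xy[:,1]-p[1])-p[2],[*xy.mean(0),0.03],loss='soft_l1',f_scale=0.002).x
    return r
def px2w(r,k): return np.array([0.9-r/1000*1.125, 0.4-k/1000*1.125])
E
python3 - <<'E'
from h import *
pts=[]
for n in ['scene','side']:
    c=load(n);P=cloud(c);ok=c['range_z']>0
    pts.append((n,P[ok]))
targets={'tin':(275,317,.045,.06,.12),'bottle':(283,410,.045,.05,.13),'mortar':(212,337,.04,.045,.085),'pestle':(219,397,.025,.085,.13),'jarA':(208,272,.033,.03,.075),'jarB':(221,468,.033,.03,.075),'bigY':(418,403,.06,.05,.14),'red':(197,588,.05,.05,.1),'mat':(346,85,.09,.003,.012),'cup':(48,472,.05,.03,.2)}
for k,(r,cx,R,z0,z1) in targets.items():
    c0=px2w(r,cx)
    allp=[]
    for n,X in pts:
        d=np.hypot(*(X[:,:2]-c0).T)<R
        Y=X[d]; 
        q=Y[(Y[:,2]>z0)&(Y[:,2]<z1)]
        allp.append(q)
        print(k,n,'top z',np.percentile(Y[:,2],99).round(4),'fit',fitcirc(q[:,:2]).round(4) if len(q)>20 else None,len(q), q[:,:2].mean(0).round(4))
    q=np.vstack(allp);print('   both',fitcirc(q[:,:2]).round(4))
# board & rack rectangles
best=np.load('pics/best.npy')
for nm,sl in {'board':((280,545),(560,800),.012,.026),'rack':((140,400),(230,600),.01,.07)}.items() :
    (a,b),(e,f),z0,z1=sl
    m=((best>z0)&(best<z1)).astype(np.uint8); mm=np.zeros_like(m); mm[a:b,e:f]=m[a:b,e:f]
    mm=cv2.morphologyEx(mm,cv2.MORPH_CLOSE,np.ones((7,7)));mm=cv2.morphologyEx(mm,cv2.MORPH_OPEN,np.ones((5,5)))
    n,l,s,cc=cv2.connectedComponentsWithStats(mm); i=1+np.argmax(s[1:,4]); r,k=np.where(l==i)
    rect=cv2.minAreaRect(np.stack([k,r],1).astype(np.float32)); print(nm,rect,'centre',0.9-rect[0][1]/1000,0.4-rect[0][0]/1000)
    print('z med',np.median(best[(l==i)&(best>z0)]))
E
```

```text
tin scene top z 0.1501 fit [0.59   0.0422 0.0316] 451 [0.6101 0.0282]
tin side top z 0.1504 fit [0.5912 0.036  0.0356] 337 [0.5882 0.0638]
   both [0.5903 0.0415 0.0311]
bottle scene top z 0.1638 fit [ 0.5798 -0.0621  0.0297] 580 [ 0.6007 -0.0729]
bottle side top z 0.1642 fit [ 0.5796 -0.0635  0.0296] 167 [ 0.5643 -0.0433]
   both [ 0.5801 -0.0625  0.0293]
mortar scene top z 0.0767 fit [0.6631 0.0202 0.0299] 519 [0.6641 0.0192]
mortar side top z 0.0769 fit [0.6595 0.0233 0.0299] 198 [0.6547 0.0164]
   both [0.6626 0.0211 0.03  ]
pestle scene top z 0.1163 fit [118.0485 -66.652  134.9645] 119 [ 0.6601 -0.0518]
pestle side top z 0.1173 fit [ 0.6521 -0.0479  0.0111] 66 [ 0.6506 -0.0406]
   both [ 0.6528 -0.048   0.0115]
jarA scene top z 0.0933 fit [0.6647 0.0934 0.0244] 262 [0.6791 0.081 ]
jarA side top z 0.0936 fit [0.6651 0.0914 0.0248] 182 [0.6603 0.1101]
   both [0.665  0.0927 0.0239]
jarB scene top z 0.0925 fit [ 0.6494 -0.1265  0.0244] 292 [ 0.6663 -0.1348]
jarB side top z 0.0939 fit None 10 [ 0.6459 -0.1046]
   both [ 0.6498 -0.1268  0.0239]
bigY scene top z 0.2016 fit [ 0.428  -0
[... 334 characters left out ...]
cene top z 0.0092 fit [0.5115 0.3028 0.0485] 960 [0.513  0.3019]
mat side top z 0.0092 fit [0.5101 0.3061 0.0492] 1289 [0.5101 0.3081]
   both [0.5106 0.3047 0.049 ]
cup scene top z 0.0962 fit [ 0.8466 -0.1317  0.0322] 1253 [ 0.8445 -0.1302]
cup side top z 0.0979 fit [ 0.8451 -0.1317  0.0327] 401 [ 0.8416 -0.121 ]
   both [ 0.8464 -0.1316  0.0323]
board ((699.23583984375, 420.5335998535156), (141.47280883789062, 243.25152587890625), 5.460212230682373) centre 0.4794664001464844 -0.29923583984375
z med 0.01833068908910085
rack ((412.4501037597656, 273.3076171875), (311.2807922363281, 215.45431518554688), 4.5574188232421875) centre 0.6266923828125 -0.01245010375976563
z med 0.018508783149637387
```

```bash
cat >> h.py <<'E'
def plan(t, yaw=None, step=0.035):
    """t = world target of TCP; prints state, shift in tool axes and number of rows"""
    from scipy.spatial.transform import Rotation as Rn
    o=observe(); R=Rn.from_euler('xyz',o['tool_rot']).as_matrix(); p=o['tool_pos']
    if yaw is None: yaw=-0.077
    Rt=Rn.from_euler('xyz',[np.pi,0,yaw]).as_matrix()
    rv=Rn.from_matrix(R.T@Rt).as_rotvec()
    d=R.T@(np.array(t)-p); dt=Rt.T@(np.array(t)-p); n=int(np.ceil(np.linalg.norm(d)/step))
    print('t',round(o['time'],2),'p',p.round(4),'rot',o['tool_rot'].round(4),'open',round(o['opening'],4),'F',o['contact_force'].round(1))
    print('shift now-axes',d.round(4),'turn',rv.round(4),'| shift in target axes',dt.round(4),'n',n,'per row',(dt/n).round(4))
E
python3 -c "
from h import *
plan([.4,-.3,.24])"
```

```text
t 0.15 p [ 0.1475 -0.5035  0.1937] rot [-3.1404e+00 -2.0000e-04  2.8480e-01] open 0.0917 F [-0.1  0.4 -0.5]
shift now-axes [ 0.2995 -0.1244 -0.0461] turn [-0.0012  0.      0.3618] | shift in target axes [ 0.2361 -0.2223 -0.0463] n 10 per row [ 0.0236 -0.0222 -0.0046]
```

>>> send_rows --pt "0 0 -0.012 0 0 0.09 0" --pt "0 0 -0.012 0 0 0.09 0" --pt "0 0 -0.012 0 0 0.09 0" --pt "0 0 -0.012 0 0 0.09 0" --newtons 25

```text
time: 0.48
tool_pos: [0.1475, -0.5036, 0.2424]
tool_rot: [-3.141, 0.0, -0.08]
contact_force: [-0.2, 0.1, 0.3]
opening: 0.0919
```

>>> send_rows --pt "0.0198 -0.0237 0 0 0 0 0" --pt "0.0198 -0.0237 0 0 0 0 0" --pt "0.0198 -0.0237 0 0 0 0 0" --pt "0.0198 -0.0237 0 0 0 0 0" --pt "0.0198 -0.0237 0 0 0 0 0"

```text
time: 0.9
tool_pos: [0.2558, -0.3918, 0.242]
tool_rot: [-3.141, 0.0, -0.076]
contact_force: [0.7, -0.5, 0.0]
opening: 0.0919
```

>>> send_rows --pt "0.0198 -0.0237 0 0 0 0 0" --pt "0.0198 -0.0237 0 0 0 0 0" --pt "0.0198 -0.0237 0 0 0 0 0" --pt "0.0198 -0.0237 0 0 0 0 0" --pt "0.0198 -0.0237 0 0 0 0 0"

```text
time: 1.32
tool_pos: [0.3635, -0.281, 0.2421]
tool_rot: [-3.142, 0.0, -0.075]
contact_force: [-1.4, -0.8, -0.3]
opening: 0.0918
```

>>> send_rows --pt "0.0198 -0.0237 0 0 0 0 0" --pt "0.0198 -0.0237 0 0 0 0 0" --pt "0.0198 -0.0237 0 0 0 0 0" --pt "0.0198 -0.0237 0 0 0 0 0" --pt "0.0198 -0.0237 0 0 0 0 0"

```text
time: 1.73
tool_pos: [0.4711, -0.1703, 0.242]
tool_rot: [-3.142, 0.0, -0.075]
contact_force: [0.2, -1.1, -0.5]
opening: 0.0918
```

>>> send_rows --pt "0.0198 -0.0237 0 0 0 0 0" --pt "0.0198 -0.0237 0 0 0 0 0" --pt "0.0198 -0.0237 0 0 0 0 0" --pt "0.0198 -0.0237 0 0 0 0 0"

```text
time: 2.07
tool_pos: [0.5572, -0.0817, 0.2419]
tool_rot: [3.142, 0.001, -0.075]
contact_force: [0.2, -0.5, 0.4]
opening: 0.0916
```

```bash
python3 -c "
from h import *
c=snap('wrist','w1.png')
plan([.58,-.0625,.24])"
```

```text
t 2.12 p [ 0.5602 -0.0778  0.2415] rot [-3.1387e+00 -1.3000e-03 -7.2300e-02] open 0.0917 F [-0.8  3.  -0.5]
shift now-axes [ 0.0186 -0.0167  0.0015] turn [-0.0029 -0.0013  0.0047] | shift in target axes [ 0.0185 -0.0168  0.0015] n 1 per row [ 0.0185 -0.0168  0.0015]
```

View pics/w1.png

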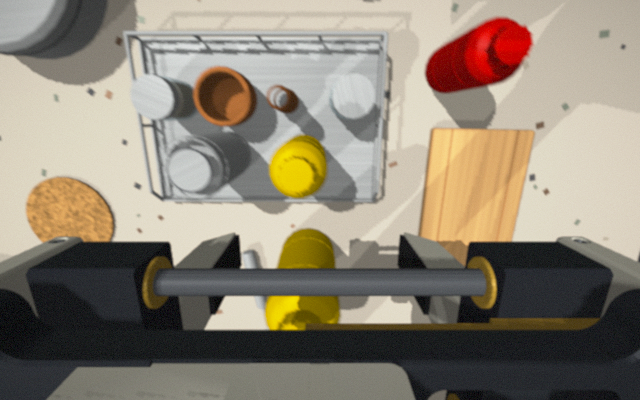

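The wrist picture shows the small bottle's cap at (298,172), the tin at (195,165), the mortar at (225,97) and the pestle at (282,97). I'll refine the centres from it.

Run:
```python
from h import *
c=load('wrist');P=cloud(c);ok=c['range_z']>0;X=P[ok]
T={'tin':((.59,.0415),.04,.12,.16),'bottle':((.58,-.0625),.022,.153,.17),'mortar':((.6615,.021),.04,.068,.08),'pestle':((.6535,-.048),.02,.10,.125),'jarA':((.665,.0927),.03,.08,.1),'jarB':((.65,-.1268),.03,.08,.1),'bottle_sh':((.58,-.0625),.035,.1,.15),'mat':((.511,.305),.09,.003,.012)}
for k,(c0,R,z0,z1) in T.items():
    d=(np.hypot(*(X[:,:2]-c0).T)<R)&(X[:,2]>z0)&(X[:,2]<z1);q=X[d]
    if len(q)<10: print(k,len(q));continue
    (cx,cy),r=cv2.minEnclosingCircle(q[:,:2].astype(np.float32))
    print(k,len(q),'mec',round(cx,4),round(cy,4),round(r,4),'mean',q.mean(0).round(4),'fit',fitcirc(q[:,:2]).round(4))
# tighter mat from top clouds: colour-based
for n in ['scene','side']:
    c=load(n);P=cloud(c);hsv=cv2.cvtColor(c['color'],cv2.COLOR_RGB2HSV)
    m=(np.hypot(P[...,0]-.511,P[...,1]-.305)<.1)&(hsv[...,1]>90)&(P[...,2]<.02)&(c['range_z']>0)
    q=P[m];(cx,cy),r=cv2.minEnclosingCircle(q[:,:2].astype(np.float32));print('mat',n,len(q),cx,cy,r,q.mean(0))
```

```text
tin 3296 mec 0.59 0.0411 0.0329 mean [0.5922 0.0362 0.1402] fit [0.5913 0.0381 0.0209]
bottle 999 mec 0.5798 -0.063 0.0176 mean [ 0.5807 -0.0635  0.1614] fit [ 0.5806 -0.0635  0.0116]
mortar 1008 mec 0.6609 0.0206 0.0329 mean [0.662  0.021  0.0732] fit [0.6607 0.02   0.0297]
pestle 234 mec 0.6525 -0.0486 0.0124 mean [ 0.6518 -0.0504  0.1126] fit [ 0.6527 -0.0487  0.0107]
jarA 1695 mec 0.6654 0.0922 0.0243 mean [0.6649 0.0903 0.0894] fit [0.6646 0.0903 0.0173]
jarB 1550 mec 0.6492 -0.1275 0.0238 mean [ 0.6496 -0.1273  0.0897] fit [ 0.6495 -0.1273  0.0165]
bottle_sh 1728 mec 0.5799 -0.0632 0.0303 mean [ 0.5862 -0.0657  0.1385] fit [ 0.5801 -0.0632  0.0244]
mat 4336 mec 0.511 0.3024 0.0653 mean [0.5227 0.3004 0.0048] fit [0.5218 0.3003 0.0411]
mat scene 915 0.4990396201610565 0.2934378981590271 0.07963652163743973 [0.5133725  0.30143986 0.00574317]
mat side 1126 0.5104553699493408 0.3050970435142517 0.06577353924512863 [0.510409   0.3086889  0.00641669]
```

>>> send_rows --pt "0.0 0.0 0 0 0 0 0"

```text
time: 2.2
tool_pos: [0.5574, -0.0811, 0.2413]
tool_rot: [-3.141, 0.001, -0.072]
contact_force: [-0.7, -0.1, 0.0]
opening: 0.0917
```

```bash
python3 -c "
from h import *
plan([.58,-.0625,.103])"
```

```text
t 2.2 p [ 0.5574 -0.0811  0.2413] rot [-3.1411e+00  1.0000e-03 -7.1500e-02] open 0.0917 F [-0.7 -0.1  0. ]
shift now-axes [ 0.0213 -0.0201  0.1383] turn [-0.0005  0.001   0.0055] | shift in target axes [ 0.0211 -0.0202  0.1383] n 5 per row [ 0.0042 -0.004   0.0277]
```

>>> send_rows --pt "0.0215 -0.02 0 0 0 0.005 0" --pt "0 0 0.02 0 0 0 0" --pt "0 0 0.03 0 0 0 0" --pt "0 0 0.02 0 0 0 0"

```text
time: 2.53
tool_pos: [0.5782, -0.0652, 0.1701]
tool_rot: [3.141, 0.002, -0.08]
contact_force: [0.4, 0.4, -1.3]
opening: 0.0917
```

```bash
python3 -c "
from h import *
plan([.58,-.063,.103])"
```

```text
t 2.53 p [ 0.5782 -0.0652  0.1701] rot [ 3.1414e+00  2.2000e-03 -8.0300e-02] open 0.0917 F [ 0.4  0.4 -1.3]
shift now-axes [ 0.0018 -0.0024  0.0671] turn [ 0.0002  0.0022 -0.0033] | shift in target axes [ 0.0016 -0.0024  0.0671] n 2 per row [ 0.0008 -0.0012  0.0335]
```

>>> send_rows --pt "0.0016 -0.0024 0.017 0 0 0 0" --pt "0 0 0.02 0 0 0 0" --pt "0 0 0.02 0 0 0 0" --pt "0 0 0.01 0 0 0 0" --pt "0 0 0 0 0 0 0"

```text
time: 2.95
tool_pos: [0.5791, -0.0629, 0.1028]
tool_rot: [-3.141, 0.005, -0.081]
contact_force: [0.9, 0.1, -0.0]
opening: 0.0917
```

>>> send_rows --pt "0 0 0 0 0 0 0.3" --pt "0 0 0 0 0 0 0.5" --pt "0 0 0 0 0 0 1" --pt "0 0 0 0 0 0 1" --pt "0 0 0 0 0 0 1"

```text
time: 3.37
tool_pos: [0.5816, -0.0626, 0.106]
tool_rot: [3.141, -0.001, -0.08]
contact_force: [-0.6, -0.0, 0.2]
opening: 0.0627
```

>>> send_rows --pt "0 0 0 0 0 0 1" --pt "0 0 0 0 0 0 1" --pt "0 0 0 0 0 0 1"

```text
time: 3.62
tool_pos: [0.5814, -0.0627, 0.1055]
tool_rot: [3.141, -0.001, -0.08]
contact_force: [0.4, -0.9, 1.7]
opening: 0.051
```

```bash
python3 -c "
from h import *
plan([.58,-.063,.103])
for n in ['scene','side','wrist']: c=snap(n,n+'1.png')
im=np.hstack([cv2.resize(cv2.imread('pics/scene1.png')[120:320,170:400],(400,348)),cv2.resize(cv2.imread('pics/side1.png')[60:260,230:460],(400,348))]);cv2.imwrite('pics/m1.png',im)
print(observe()['opening'])"
```

```text
t 3.62 p [ 0.5814 -0.0627  0.1055] rot [ 3.1411e+00 -5.0000e-04 -8.0100e-02] open 0.051 F [ 0.4 -0.9  1.7]
shift now-axes [-0.0014  0.0004  0.0025] turn [ 0.0005 -0.0005 -0.0031] | shift in target axes [-0.0014  0.0004  0.0025] n 1 per row [-0.0014  0.0004  0.0025]
0.05075518508441323
```

View pics/m1.png

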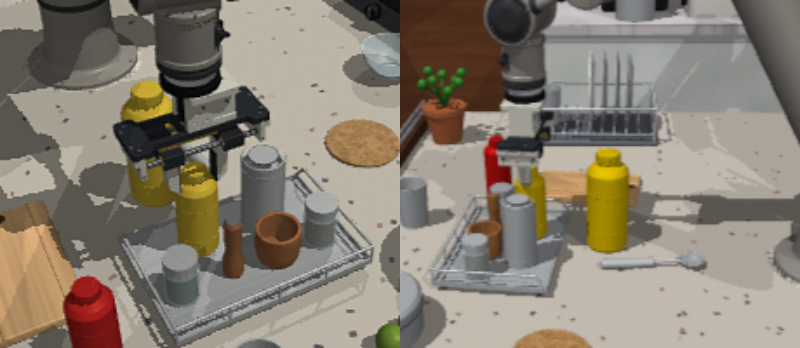

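Run:
```python
from h import *
for n,c in [('scene',load('scene'))]:
    P=cloud(c);X=P[c['range_z']>0]
    d=(np.hypot(X[:,0]-.58,X[:,1]+.0625)<.045)&(X[:,2]>.02)
    q=X[d]
    for z in np.arange(.02,.17,.01):
        s=q[(abs(q[:,2]-z)<.005)]
        if len(s)>5:
            print(round(z,3),len(s),'mean',s.mean(0).round(4),'rmin/max about .58',np.percentile(np.hypot(s[:,0]-.58,s[:,1]+.0625),[10,50,90]).round(4))
im=cv2.imread('pics/scene1.png')[170:270,230:320];cv2.imwrite('pics/z1.png',cv2.resize(im,None,fx=6,fy=6,interpolation=cv2.INTER_CUBIC))
im=cv2.imread('pics/side1.png')[110:210,270:380];cv2.imwrite('pics/z2.png',cv2.resize(im,None,fx=6,fy=6,interpolation=cv2.INTER_CUBIC))
```

```text
0.02 16 mean [ 0.6039 -0.0647  0.0228] rmin/max about .58 [0.0284 0.0297 0.0362]
0.03 44 mean [ 0.6053 -0.062   0.0305] rmin/max about .58 [0.0277 0.0292 0.0308]
0.04 43 mean [ 0.6014 -0.0702  0.0407] rmin/max about .58 [0.0284 0.0295 0.0308]
0.05 70 mean [ 0.6014 -0.0721  0.05  ] rmin/max about .58 [0.028  0.0298 0.031 ]
0.06 72 mean [ 0.6003 -0.0723  0.0595] rmin/max about .58 [0.0275 0.029  0.0303]
0.07 73 mean [ 0.6003 -0.0711  0.0701] rmin/max about .58 [0.0278 0.0295 0.031 ]
0.08 72 mean [ 0.6008 -0.0719  0.08  ] rmin/max about .58 [0.0282 0.0295 0.0304]
0.09 71 mean [ 0.6006 -0.0738  0.0899] rmin/max about .58 [0.0279 0.0292 0.0305]
0.1 68 mean [ 0.6009 -0.0731  0.1   ] rmin/max about .58 [0.028  0.0294 0.0307]
0.11 78 mean [ 0.5999 -0.0734  0.1099] rmin/max about .58 [0.0276 0.0295 0.0307]
0.12 77 mean [ 0.6008 -0.0735  0.1202] rmin/max about .58 [0.0277 0.0292 0.0308]
0.13 79 mean [ 0.6017 -0.0717  0.1302] rmin/max about .58 [0.0279 0.0293 0.0306]
0.14 176 mean [ 0.5958 -0.0638  0.1408] rmin/max about .58 [0.0182 0.0247 0.0295]
0.15 112 mean [ 0.5904 -0.0636  0.1497] rmin/max about .58 [0.015  0.0214 0.0393]
0.16 192 mean [ 0.5848 -0.0641  0.1609] rmin/max about .58 [0.0068 0.0156 0.0399]
0.17 70 mean [ 0.5887 -0.0622  0.1699] rmin/max about .58 [0.0264 0.035  0.0433]
```

View pics/z1.png

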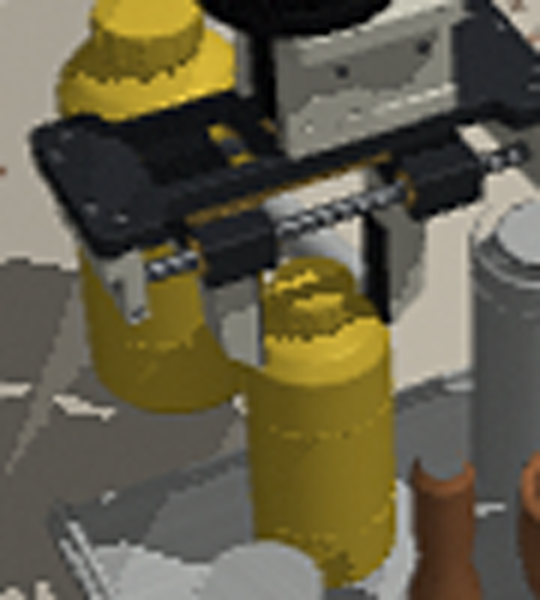

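View pics/z2.png

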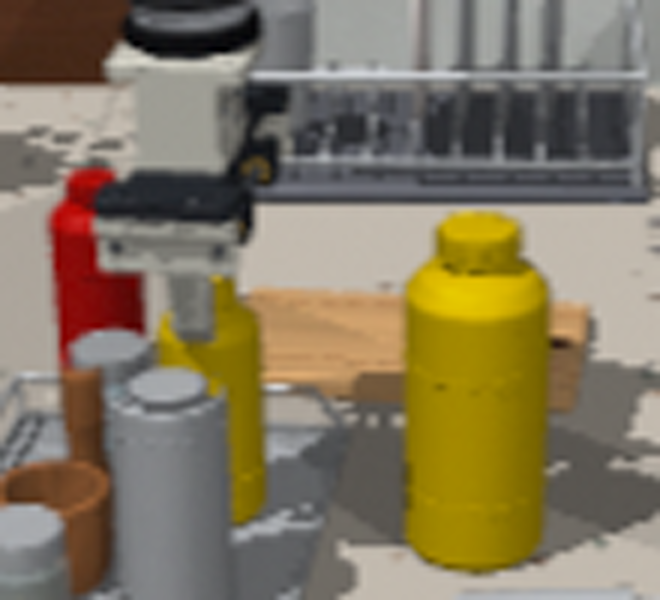

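Run:
```python
from h import *
for n in ['scene','side']:
    c=load(n);P=cloud(c)
    m=(abs(P[...,0]-.58)<.06)&(abs(P[...,1]+.063)<.075)&(P[...,2]>.09)&(P[...,2]<.2)&(c['range_z']>0)
    hsv=cv2.cvtColor(c['color'],cv2.COLOR_RGB2HSV)
    g=m&(hsv[...,1]<70)&(P[...,1]<.0)
    q=P[g]; v,u=np.where(g)
    for z in np.arange(.1,.19,.01):
        s=q[abs(q[:,2]-z)<.005]
        if len(s)>3: print(n,'grey',round(z,3),len(s),s.min(0).round(3),s.max(0).round(3))
    yl=m&(hsv[...,1]>120); q=P[yl]
    print(n,'yellow top',np.percentile(q[:,2],99))
    for a,b in [(.1,.13)]:
        s=q[(q[:,2]>a)&(q[:,2]<b)]; print('bottle fit',fitcirc(s[:,:2]).round(4),len(s))
```

```text
scene grey 0.14 10 [ 0.579 -0.096  0.141] [ 0.596 -0.029  0.145]
scene grey 0.15 48 [ 0.574 -0.102  0.145] [ 0.596 -0.023  0.155]
scene grey 0.16 64 [ 0.572 -0.105  0.155] [ 0.598 -0.019  0.165]
scene grey 0.17 64 [ 0.57  -0.107  0.165] [ 0.598 -0.02   0.175]
scene grey 0.18 61 [ 0.574 -0.107  0.175] [ 0.598 -0.02   0.185]
scene yellow top 0.16466865659403684
bottle fit [ 0.58   -0.0617  0.0297] 224
side grey 0.15 10 [ 0.577 -0.028  0.147] [ 0.593 -0.02   0.155]
side grey 0.16 20 [ 0.564 -0.063  0.156] [ 0.593 -0.016  0.165]
side grey 0.17 15 [ 0.576 -0.024  0.166] [ 0.596 -0.017  0.174]
side grey 0.18 20 [ 0.575 -0.028  0.176] [ 0.596 -0.014  0.184]
side yellow top 0.16443584590131705
bottle fit [ 0.5795 -0.0631  0.0292] 86
```

>>> send_rows --pt "0 0 0 0 0 0 0.5" --pt "0 0 0 0 0 0 0" --pt "0 0 0 0 0 0 0" --pt "0 0 0 0 0 0 0" --pt "0 0 0 0 0 0 0"

```text
time: 4.18
tool_pos: [0.581, -0.0623, 0.1049]
tool_rot: [-3.141, 0.001, -0.08]
contact_force: [-0.8, -0.9, -0.2]
opening: 0.0731
```

```bash
cat > tips.py <<'E'
from h import *
def tips():
    o=observe(); p=o['tool_pos']; print('p',p.round(4),'rot',o['tool_rot'].round(4),'open',round(o['opening'],4),'F',o['contact_force'].round(1))
    for n in ['scene','side','wrist']:
        c=snap(n);P=cloud(c)
        hsv=cv2.cvtColor(c['color'],cv2.COLOR_RGB2HSV)
        m=(abs(P[...,0]-p[0])<.03)&(abs(P[...,1]-p[1])<.075)&(P[...,2]>p[2]-.01)&(P[...,2]<p[2]+.09)&(c['range_z']>0)&(hsv[...,1]<70)
        q=P[m]
        for z in np.arange(p[2]-.005,p[2]+.09,.01):
            s=q[abs(q[:,2]-z)<.005]
            if len(s)>3: print(n,round(z-p[2],3),len(s),(s.min(0)-p).round(3),(s.max(0)-p).round(3))
if __name__=='__main__': tips()
E
python3 tips.py
```

```text
p [ 0.581  -0.0623  0.1049] rot [-3.1413e+00  7.0000e-04 -8.0100e-02] open 0.0731 F [-0.8 -0.9 -0.2]
scene -0.005 13 [ 0.003  0.072 -0.009] [ 0.02   0.075 -0.   ]
scene 0.005 14 [0.003 0.072 0.   ] [0.021 0.075 0.009]
scene 0.015 14 [0.004 0.072 0.011] [0.022 0.075 0.02 ]
scene 0.025 17 [-0.003  0.071  0.02 ] [0.022 0.075 0.03 ]
scene 0.035 34 [-0.003 -0.045  0.03 ] [0.022 0.075 0.04 ]
scene 0.045 46 [-0.003 -0.052  0.04 ] [0.016 0.074 0.05 ]
scene 0.055 55 [-0.006 -0.054  0.05 ] [0.017 0.053 0.059]
scene 0.065 67 [-0.01  -0.054  0.06 ] [0.017 0.052 0.07 ]
scene 0.075 64 [-0.005 -0.055  0.07 ] [0.016 0.053 0.08 ]
scene 0.085 20 [-0.003 -0.044  0.08 ] [0.017 0.053 0.09 ]
side 0.045 16 [-0.015 -0.053  0.04 ] [0.015 0.056 0.049]
side 0.055 21 [-0.017 -0.005  0.051] [0.014 0.058 0.059]
side 0.065 15 [-0.003  0.051  0.06 ] [0.013 0.061 0.069]
side 0.075 16 [-0.004  0.052  0.07 ] [0.013 0.059 0.079]
side 0.085 14 [-0.004  0.055  0.08 ] [0.015 0.061 0.085]
wrist -0.005 201 [-0.004 -0.028 -0.01 ] [ 0.023  0.075 -0.   ]
wrist 0.005 221 [-0.002 -0.03   0.   ] [0.023 0.075 0.01 ]
wrist 0.015 258 [-0.001 -0.028  0.01 ] [0.023 0.075 0.02 ]
wrist 0.025 309 [-0.005 -0.03   0.02 ] [0.024 0.075 0.03 ]
wrist 0.035 690 [-0.013 -0.051  0.03 ] [0.023 0.075 0.04 ]
wrist 0.045 652 [-0.01  -0.058  0.04 ] [0.02  0.075 0.05 ]
wrist 0.055 775 [-0.005 -0.058  0.05 ] [0.016 0.057 0.06 ]
wrist 0.065 854 [-0.013 -0.059  0.06 ] [0.016 0.057 0.07 ]
wrist 0.075 709 [-0.015 -0.059  0.07 ] [0.016 0.056 0.08 ]
wrist 0.085 567 [-0.015 -0.043  0.08 ] [0.01  0.044 0.09 ]
```

All three cameras agree that the fingertips are about 33 mm above the reported TCP and 6 mm further in x. The reported z is off, so I'll use the cameras: fingers open, shift −7 mm in x and go 34 mm deeper.

>>> send_rows --pt "0 0 0 0 0 0 0" --pt "-0.0075 0.0005 0 0 0 0 0" --pt "0 0 0.012 0 0 0 0" --pt "0 0 0.012 0 0 0 0" --pt "0 0 0.01 0 0 0 0"

```text
time: 4.75
tool_pos: [0.573, -0.0624, 0.0707]
tool_rot: [3.142, 0.0, -0.08]
contact_force: [0.3, 0.0, 0.5]
opening: 0.0915
```

```bash
python3 tips.py
```

```text
p [ 0.573  -0.0624  0.0707] rot [ 3.1415e+00  3.0000e-04 -8.0200e-02] open 0.0915 F [0.3 0.  0.5]
scene -0.005 14 [-0.003 -0.028 -0.01 ] [ 0.028  0.075 -0.001]
scene 0.005 13 [0.01  0.071 0.   ] [0.028 0.075 0.01 ]
scene 0.015 15 [0.01  0.071 0.01 ] [0.029 0.075 0.02 ]
scene 0.025 14 [0.01  0.073 0.021] [0.03  0.074 0.029]
scene 0.035 34 [-0.003 -0.053  0.031] [0.03  0.075 0.04 ]
scene 0.045 50 [-0.003 -0.061  0.04 ] [0.029 0.074 0.05 ]
scene 0.055 69 [-0.012 -0.064  0.05 ] [0.028 0.075 0.06 ]
scene 0.065 74 [-0.016 -0.064  0.06 ] [0.03  0.075 0.07 ]
scene 0.075 64 [-0.003 -0.064  0.07 ] [0.029 0.075 0.08 ]
scene 0.085 16 [-0.007 -0.064  0.08 ] [0.017 0.059 0.089]
side 0.055 4 [-0.005  0.061  0.054] [-0.001  0.066  0.057]
side 0.065 9 [-0.005  0.06   0.062] [0.009 0.067 0.069]
side 0.075 16 [-0.006  0.059  0.071] [0.014 0.068 0.08 ]
side 0.085 20 [-0.017 -0.058  0.08 ] [0.015 0.069 0.089]
wrist -0.005 221 [ 0.003 -0.028 -0.01 ] [ 0.03   0.075 -0.   ]
wrist 0.005 245 [ 0.003 -0.028  0.   ] [0.03  0.075 0.01 ]
wrist 0.015 281 [ 0.004 -0.028  0.01 ] [0.03  0.075 0.02 ]
wrist 0.025 324 [-0.001 -0.046  0.02 ] [0.03  0.075 0.03 ]
wrist 0.035 835 [-0.014 -0.058  0.03 ] [0.03  0.075 0.04 ]
wrist 0.045 1155 [-0.011 -0.063  0.04 ] [0.03  0.075 0.05 ]
wrist 0.055 1146 [-0.005 -0.064  0.05 ] [0.03  0.075 0.06 ]
wrist 0.065 1069 [-0.014 -0.064  0.06 ] [0.03  0.075 0.07 ]
wrist 0.075 708 [-0.016 -0.064  0.07 ] [0.03  0.075 0.08 ]
wrist 0.085 670 [-0.015 -0.049  0.08 ] [0.011 0.05  0.09 ]
```

>>> send_rows --pt "0 0 0 0 0 0 0.25" --pt "0 0 0 0 0 0 0.3" --pt "0 0 0 0 0 0 0.4" --pt "0 0 0 0 0 0 1" --pt "0 0 0 0 0 0 1"

```text
time: 5.32
tool_pos: [0.5739, -0.0625, 0.0716]
tool_rot: [3.141, -0.001, -0.08]
contact_force: [0.3, 0.4, 0.2]
opening: 0.0628
```

>>> send_rows --pt "0 0 0 0 0 0 1" --pt "0 0 0 0 0 0 1" --pt "0 0 0 0 0 0 1"

```text
time: 5.57
tool_pos: [0.5738, -0.0625, 0.0715]
tool_rot: [3.141, -0.0, -0.08]
contact_force: [-0.5, -0.7, 2.6]
opening: 0.0591
```

>>> send_rows --pt "0 0 -0.006 0 0 0 1" --pt "0 0 -0.012 0 0 0 1" --pt "0 0 -0.02 0 0 0 1" --pt "0 0 -0.02 0 0 0 1" --pt "0 0 -0.012 0 0 0 1"

```text
time: 5.98
tool_pos: [0.5741, -0.0624, 0.143]
tool_rot: [3.141, -0.001, -0.08]
contact_force: [0.0, -0.0, -2.7]
opening: 0.0594
```

Run:
```python
from h import *
c=snap('side','s2.png');c=snap('scene','sc2.png')
im=np.hstack([cv2.resize(cv2.imread('pics/sc2.png')[120:320,170:400],(400,348)),cv2.resize(cv2.imread('pics/s2.png')[60:260,230:460],(400,348))]);cv2.imwrite('pics/m2.png',im)
# board target along board axes yaw -0.095, centre (.4795,-.2992)
b=np.array([.4795,-.2992]);y=-.09;ex=np.array([np.cos(y),np.sin(y)])
for n,s in (('bottle',-.055),('tin',.055)): print(n,b+s*ex)
t=b-.055*ex
plan([t[0]-.0065,t[1],.145])
```

```text
bottle [ 0.4247226  -0.29425668]
tin [ 0.5342774  -0.30414332]
t 6.08 p [ 0.5749 -0.0626  0.1434] rot [ 3.1409 -0.004  -0.0801] open 0.0592 F [-0.5 -0.3 -3.7]
shift now-axes [-0.1376  0.2435 -0.002 ] turn [ 0.0007 -0.004  -0.0031] | shift in target axes [-0.1384  0.243  -0.0016] n 8 per row [-0.0173  0.0304 -0.0002]
```

View pics/m2.png

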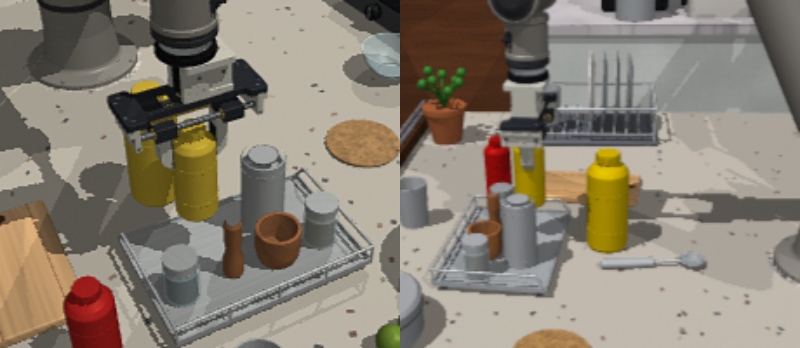

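>>> send_rows --pt "-0.007 0.0122 0 0 0 0 1" --pt "-0.0138 0.0243 0 0 0 0 1" --pt "-0.0138 0.0243 0 0 0 0 1" --pt "-0.0138 0.0243 0 0 0 0 1" --pt "-0.0138 0.0243 0 0 0 0 1"

```text
time: 6.5
tool_pos: [0.5006, -0.1673, 0.1396]
tool_rot: [-3.141, 0.003, -0.08]
contact_force: [0.1, -0.7, -2.5]
opening: 0.0589
```

>>> send_rows --pt "-0.0138 0.0243 0 0 0 0 1" --pt "-0.0138 0.0243 0 0 0 0 1" --pt "-0.0138 0.0243 0 0 0 0 1" --pt "-0.0138 0.0243 0 0 0 0 1" --pt "-0.0138 0.0243 0 0 0 0 1"

```text
time: 6.92
tool_pos: [0.422, -0.2827, 0.1398]
tool_rot: [-3.14, 0.003, -0.08]
contact_force: [1.6, -0.6, -2.5]
opening: 0.0587
```

>>> send_rows --pt "-0.007 0.0122 0.0 0 0 0 1" --pt "0 0 0.02 0 0 0 1" --pt "0 0 0.02 0 0 0 1" --pt "0 0 0 0 0 0 1"

```text
time: 7.25
tool_pos: [0.4129, -0.2919, 0.0968]
tool_rot: [-3.136, 0.008, -0.081]
contact_force: [-1.2, 1.7, -3.7]
opening: 0.0592
```

Run:
```python
from h import *
plan([.4182,-.2943,.0735])
c=snap('scene','sc3.png'); P=cloud(c)
hsv=cv2.cvtColor(c['color'],cv2.COLOR_RGB2HSV)
m=(np.hypot(P[...,0]-.425,P[...,1]+.294)<.06)&(P[...,2]>.025)&(hsv[...,1]>160)&(hsv[...,0]>20)&(c['range_z']>0)
q=P[m]; s=q[q[:,2]<.13]
print(fitcirc(s[:,:2]), 'zrange',np.percentile(q[:,2],[0.5,2,50,99]))
```

```text
t 7.25 p [ 0.4129 -0.2919  0.0968] rot [-3.1358  0.0075 -0.0815] open 0.0592 F [-1.2  1.7 -3.7]
shift now-axes [0.0057 0.0021 0.0232] turn [-0.0058  0.0075 -0.0045] | shift in target axes [0.0055 0.002  0.0233] n 1 per row [0.0055 0.002  0.0233]
[ 0.41876651 -0.29130646  0.0296596 ] zrange [0.04623097 0.04909249 0.13065048 0.29713603]
```

View pics/sc3.png

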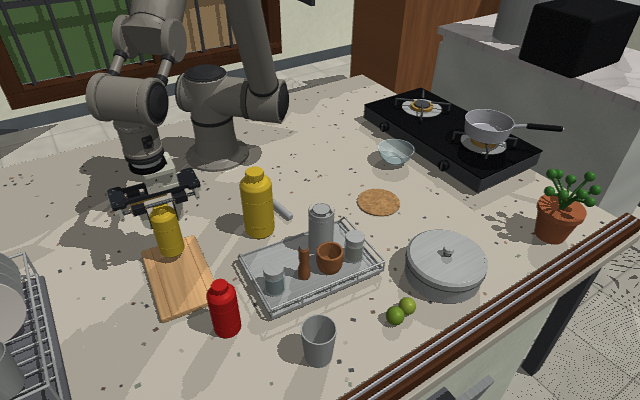

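>>> send_rows --pt "0.005 0.002 0.008 0 0 0 1" --pt "0 0 0.008 0 0 0 1" --pt "0 0 0.004 0 0 0 1" --pt "0 0 0.0 0 0 0 1"

```text
time: 7.63
tool_pos: [0.421, -0.2955, 0.0803]
tool_rot: [-3.141, 0.001, -0.08]
contact_force: [-1.2, 0.0, -2.9]
opening: 0.059
```

Run:
```python
from h import *
plan([.4182,-.2943,.0735])
```

```text
t 7.63 p [ 0.421  -0.2955  0.0803] rot [-3.1406e+00  1.3000e-03 -7.9600e-02] open 0.059 F [-1.2  0.  -2.9]
shift now-axes [-0.0029 -0.001   0.0068] turn [-0.0009  0.0013 -0.0026] | shift in target axes [-0.0029 -0.001   0.0068] n 1 per row [-0.0029 -0.001   0.0068]
```

>>> send_rows --pt "0 0 0.003 0 0 0 1" --pt "0 0 0.002 0 0 0 1" --pt "0 0 0.001 0 0 0 1" --pt "0 0 0 0 0 0 1"

```text
time: 7.97
tool_pos: [0.4213, -0.296, 0.0752]
tool_rot: [3.142, 0.0, -0.08]
contact_force: [-0.8, -0.7, -3.6]
opening: 0.0595
```

>>> send_rows --pt "0 0 0.001 0 0 0 1" --pt "0 0 0.001 0 0 0 1" --pt "0 0 0 0 0 0 1"

```text
time: 8.22
tool_pos: [0.4214, -0.2962, 0.0735]
tool_rot: [3.141, -0.0, -0.08]
contact_force: [0.2, 0.2, -0.8]
opening: 0.0591
```

Touch-down shows in the force, which went from −3 N to −0.8 N. Releasing now.

>>> send_rows --pt "0 0 0.0005 0 0 0 1" --pt "0 0 0 0 0 0 0.3" --pt "0 0 0 0 0 0 0.1" --pt "0 0 0 0 0 0 0" --pt "0 0 0 0 0 0 0"

```text
time: 8.63
tool_pos: [0.4214, -0.2962, 0.0728]
tool_rot: [3.141, -0.0, -0.08]
contact_force: [0.8, -0.7, -1.0]
opening: 0.0796
```

>>> send_rows --pt "0 0 0 0 0 0 0" --pt "0 0 0 0 0 0 0" --pt "0 0 -0.02 0 0 0 0" --pt "0 0 -0.03 0 0 0 0" --pt "0 0 -0.03 0 0 0 0"

```text
time: 9.05
tool_pos: [0.4207, -0.2955, 0.1529]
tool_rot: [-3.14, 0.002, -0.08]
contact_force: [0.3, -0.2, -0.4]
opening: 0.0918
```

>>> send_rows --pt "0 0 -0.03 0 0 0 0" --pt "0 0 0 0 0 0 0"

```text
time: 9.22
tool_pos: [0.4237, -0.2982, 0.1886]
tool_rot: [3.135, -0.008, -0.08]
contact_force: [0.8, -0.4, -0.4]
opening: 0.0919
```

Run:
```python
from h import *
plan([.59-.0065,.041,.185])
c=snap('scene','sc4.png'); P=cloud(c)
hsv=cv2.cvtColor(c['color'],cv2.COLOR_RGB2HSV)
m=(np.hypot(P[...,0]-.425,P[...,1]+.294)<.05)&(P[...,2]>.025)&(hsv[...,1]>160)&(hsv[...,0]>20)&(c['range_z']>0)
q=P[m]; s=q[q[:,2]<.13]
print(fitcirc(s[:,:2]), 'zrange',np.percentile(q[:,2],[0.5,2,50,99]))
```

```text
t 9.22 p [ 0.4237 -0.2982  0.1886] rot [ 3.1348 -0.0083 -0.0801] open 0.0919 F [ 0.8 -0.4 -0.4]
shift now-axes [ 0.1321 -0.3509  0.0023] turn [ 0.0068 -0.0083 -0.0031] | shift in target axes [ 0.1333 -0.3505  0.0036] n 11 per row [ 0.0121 -0.0319  0.0003]
[ 0.42771907 -0.29581765  0.02941894] zrange [0.0256703  0.02892042 0.11080604 0.39119169]
```

>>> send_rows --pt "0.0122 -0.0317 0 0 0 0 0" --pt "0.0122 -0.0317 0 0 0 0 0" --pt "0.0122 -0.0317 0 0 0 0 0" --pt "0.0122 -0.0317 0 0 0 0 0" --pt "0.0122 -0.0317 0 0 0 0 0"

```text
time: 9.68
tool_pos: [0.4946, -0.1413, 0.1814]
tool_rot: [-3.141, 0.002, -0.081]
contact_force: [0.0, 0.1, -0.1]
opening: 0.092
```

>>> send_rows --pt "0.0122 -0.0317 0 0 0 0 0" --pt "0.0122 -0.0317 0 0 0 0 0" --pt "0.0122 -0.0317 0 0 0 0 0" --pt "0.0122 -0.0317 0 0 0 0 0" --pt "0.0122 -0.0317 0 0 0 0 0"

```text
time: 10.1
tool_pos: [0.5681, 0.0119, 0.1813]
tool_rot: [3.141, 0.002, -0.08]
contact_force: [0.5, -0.3, 0.6]
opening: 0.0919
```

>>> send_rows --pt "0.0122 -0.0317 0 0 0 0 0" --pt "0 0 0 0 0 0 0" --pt "0 0 0 0 0 0 0"

```text
time: 10.35
tool_pos: [0.5826, 0.0424, 0.1809]
tool_rot: [3.141, 0.003, -0.077]
contact_force: [0.4, 0.3, -1.4]
opening: 0.0915
```

```bash
python3 - <<'E'
from h import *
plan([.59-.0065,.041,.065])
E
python3 tips.py | grep -v scene
```

```text
t 10.35 p [0.5826 0.0424 0.1809] rot [ 3.1414e+00  2.6000e-03 -7.7000e-02] open 0.0915 F [ 0.4  0.3 -1.4]
shift now-axes [0.0013 0.0013 0.1159] turn [ 0.0002  0.0026 -0.    ] | shift in target axes [0.001  0.0013 0.1159] n 4 per row [0.0002 0.0003 0.029 ]
p [0.5826 0.0424 0.1809] rot [ 3.1414e+00  2.6000e-03 -7.7000e-02] open 0.0915 F [ 0.4  0.3 -1.4]
side 0.035 20 [-0.014 -0.056  0.034] [0.014 0.053 0.04 ]
side 0.045 30 [-0.016 -0.063  0.04 ] [0.012 0.065 0.05 ]
side 0.055 29 [-0.016 -0.065  0.05 ] [0.015 0.064 0.06 ]
side 0.065 24 [-0.006  0.057  0.06 ] [0.014 0.065 0.07 ]
side 0.075 25 [-0.007  0.054  0.07 ] [0.014 0.065 0.08 ]
side 0.085 24 [-0.007  0.055  0.08 ] [0.015 0.066 0.089]
wrist 0.035 306 [-0.012 -0.06   0.032] [0.015 0.054 0.04 ]
wrist 0.045 603 [-0.011 -0.065  0.04 ] [0.016 0.059 0.05 ]
wrist 0.055 705 [-0.006 -0.066  0.05 ] [0.016 0.06  0.06 ]
wrist 0.065 814 [-0.013 -0.067  0.06 ] [0.016 0.061 0.07 ]
wrist 0.075 704 [-0.016 -0.067  0.07 ] [0.016 0.061 0.08 ]
wrist 0.085 612 [-0.016 -0.051  0.08 ] [0.01  0.047 0.09 ]
```

>>> send_rows --pt "0.0015 0.0003 0.02 0 0 0 0" --pt "0 0 0.03 0 0 0 0" --pt "0 0 0.03 0 0 0 0" --pt "0 0 0.025 0 0 0 0" --pt "0 0 0.013 0 0 0 0"

```text
time: 10.92
tool_pos: [0.5821, 0.0388, 0.0614]
tool_rot: [3.141, 0.005, -0.082]
contact_force: [-0.2, 0.2, 0.6]
opening: 0.0918
```

>>> send_rows --pt "0 0 0 0 0 0 0" --pt "0 0 0 0 0 0 0.2" --pt "0 0 0 0 0 0 0.28" --pt "0 0 0 0 0 0 0.35" --pt "0 0 0 0 0 0 1"

```text
time: 11.33
tool_pos: [0.5853, 0.0401, 0.0661]
tool_rot: [3.142, -0.003, -0.081]
contact_force: [0.1, 0.2, 0.4]
opening: 0.0698
```

>>> send_rows --pt "0 0 0 0 0 0 1" --pt "0 0 0 0 0 0 1" --pt "0 0 0 0 0 0 1" --pt "0 0 0 0 0 0 1"

```text
time: 11.67
tool_pos: [0.5852, 0.0405, 0.0658]
tool_rot: [-3.142, -0.002, -0.08]
contact_force: [-0.9, 2.1, 6.0]
opening: 0.0635
```

>>> send_rows --pt "0 0 -0.006 0 0 0 1" --pt "0 0 -0.012 0 0 0 1" --pt "0 0 -0.02 0 0 0 1" --pt "0 0 -0.02 0 0 0 1" --pt "0 0 -0.012 0 0 0 1"

```text
time: 12.08
tool_pos: [0.5844, 0.0403, 0.136]
tool_rot: [3.141, 0.0, -0.08]
contact_force: [0.2, 0.1, -4.4]
opening: 0.0636
```

>>> send_rows --pt "0 0 0 0 0 0 1" --pt "0 0 0 0 0 0 1"

```text
time: 12.25
tool_pos: [0.5841, 0.0403, 0.1343]
tool_rot: [3.141, 0.001, -0.08]
contact_force: [-1.1, -0.6, -4.5]
opening: 0.0637
```

Run:
```python
from h import *
plan([.5385-.0055,-.305,.137])
c=snap('side','s5.png');c=snap('scene','sc5.png')
im=np.hstack([cv2.resize(cv2.imread('pics/sc5.png')[120:320,170:400],(400,348)),cv2.resize(cv2.imread('pics/s5.png')[60:260,230:460],(400,348))]);cv2.imwrite('pics/m5.png',im)
```

```text
t 12.25 p [0.5841 0.0403 0.1343] rot [ 3.1413e+00  6.0000e-04 -8.0200e-02] open 0.0637 F [-1.1 -0.6 -4.5]
shift now-axes [-0.0233  0.3483 -0.0025] turn [ 0.0003  0.0006 -0.0032] | shift in target axes [-0.0244  0.3482 -0.0027] n 10 per row [-0.0024  0.0348 -0.0003]
```

View pics/m5.png

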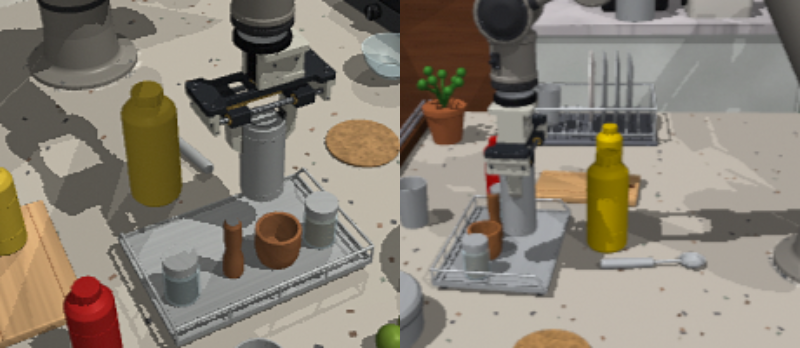

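>>> send_rows --pt "-0.012 0.015 0 0 0 0 1" --pt "-0.012 0.03 0 0 0 0 1" --pt "0 0.035 0 0 0 0 1" --pt "0 0.035 0 0 0 0 1" --pt "0 0.035 0 0 0 0 1"

```text
time: 12.77
tool_pos: [0.5472, -0.1082, 0.1333]
tool_rot: [-3.141, 0.003, -0.079]
contact_force: [0.8, 0.2, -4.8]
opening: 0.0638
```

>>> send_rows --pt "0 0.035 0 0 0 0 1" --pt "0 0.035 0 0 0 0 1" --pt "0 0.035 0 0 0 0 1" --pt "0 0.035 0 0 0 0 1" --pt "0 0.035 0 0 0 0 1"

```text
time: 13.18
tool_pos: [0.5333, -0.2829, 0.133]
tool_rot: [-3.14, 0.003, -0.08]
contact_force: [0.4, -0.0, -3.6]
opening: 0.0637
```

>>> send_rows --pt "0 0.023 0 0 0 0 1" --pt "0 0 0.01 0 0 0 1" --pt "0 0 0.02 0 0 0 1" --pt "0 0 0.01 0 0 0 1" --pt "0 0 0 0 0 0 1"

```text
time: 13.6
tool_pos: [0.5304, -0.3026, 0.0905]
tool_rot: [-3.137, 0.007, -0.08]
contact_force: [-0.3, 0.8, -5.0]
opening: 0.064
```

Run:
```python
from h import *
plan([.5385-.0055,-.305,.0678])
c=snap('scene','sc6.png');
```

```text
t 13.6 p [ 0.5304 -0.3026  0.0905] rot [-3.1371  0.0071 -0.08  ] open 0.064 F [-0.3  0.8 -5. ]
shift now-axes [0.003  0.0023 0.0227] turn [-0.0045  0.0071 -0.0031] | shift in target axes [0.0028 0.0022 0.0227] n 1 per row [0.0028 0.0022 0.0227]
```

View pics/sc6.png

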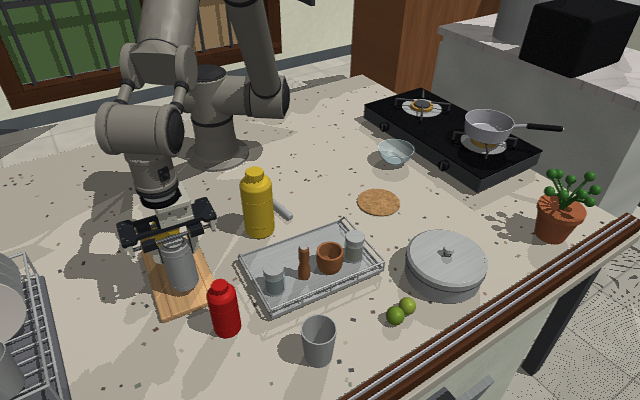

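>>> send_rows --pt "0.001 0 0.008 0 0 0 1" --pt "0 0 0.006 0 0 0 1" --pt "0 0 0.0 0 0 0 1" --pt "0 0 0.0 0 0 0 1"

```text
time: 13.98
tool_pos: [0.5337, -0.3044, 0.0806]
tool_rot: [-3.141, 0.0, -0.08]
contact_force: [-0.5, -0.5, -4.5]
opening: 0.0636
```

>>> send_rows --pt "0 0 0.002 0 0 0 1" --pt "0 0 0.002 0 0 0 1" --pt "0 0 0.0 0 0 0 1"

```text
time: 14.23
tool_pos: [0.5336, -0.3046, 0.0766]
tool_rot: [3.142, 0.0, -0.08]
contact_force: [-0.1, -0.4, -4.8]
opening: 0.0638
```

>>> send_rows --pt "0 0 0.003 0 0 0 1" --pt "0 0 0.003 0 0 0 1" --pt "0 0 0.001 0 0 0 1" --pt "0 0 0.0 0 0 0 1"

```text
time: 14.57
tool_pos: [0.5334, -0.3045, 0.0692]
tool_rot: [-3.141, 0.001, -0.08]
contact_force: [0.2, -0.3, -4.9]
opening: 0.0635
```

>>> send_rows --pt "0 0 0.001 0 0 0 1" --pt "0 0 0.001 0 0 0 1" --pt "0 0 0 0 0 0 1"

```text
time: 14.82
tool_pos: [0.5339, -0.3048, 0.0679]
tool_rot: [3.141, -0.001, -0.08]
contact_force: [-0.1, -0.1, -4.3]
opening: 0.0637
```

>>> send_rows --pt "0 0 0.001 0 0 0 1" --pt "0 0 0.001 0 0 0 1" --pt "0 0 0 0 0 0 1"

```text
time: 15.07
tool_pos: [0.5342, -0.3048, 0.0678]
tool_rot: [3.141, -0.002, -0.08]
contact_force: [-3.0, 4.1, 9.2]
opening: 0.0639
```

Touching down with 9 N. Releasing.

>>> send_rows --pt "0 0 -0.0005 0 0 0 0.28" --pt "0 0 0 0 0 0 0.2" --pt "0 0 0 0 0 0 0.1" --pt "0 0 0 0 0 0 0" --pt "0 0 0 0 0 0 0"

```text
time: 15.48
tool_pos: [0.5338, -0.3049, 0.0662]
tool_rot: [3.141, -0.0, -0.08]
contact_force: [-0.9, 0.4, -0.8]
opening: 0.0879
```

>>> send_rows --pt "0 0 0 0 0 0 0" --pt "0 0 -0.02 0 0 0 0" --pt "0 0 -0.03 0 0 0 0" --pt "0 0 -0.03 0 0 0 0" --pt "0 0 -0.03 0 0 0 0"

```text
time: 15.9
tool_pos: [0.5334, -0.3046, 0.1772]
tool_rot: [-3.141, 0.001, -0.08]
contact_force: [0.5, -1.2, 0.8]
opening: 0.0917
```

Run:
```python
from h import *
plan([.66,.02,.2],yaw=1.49)
c=snap('scene','sc7.png'); P=cloud(c)
for nm,c0 in (('tin',(.539,-.305)),('bot',(.428,-.296))):
    m=(np.hypot(P[...,0]-c0[0],P[...,1]-c0[1])<.045)&(P[...,2]>.03)&(P[...,2]<.13)&(c['range_z']>0)
    q=P[m]; print(nm,fitcirc(q[:,:2]).round(4))
    for z in (.045,.12): s=q[abs(q[:,2]-z)<.012]; print(z,s.mean(0).round(4))
cv2.imwrite('pics/z7.png',cv2.resize(cv2.imread('pics/sc7.png')[180:340,120:280],None,fx=3,fy=3))
```

```text
t 15.9 p [ 0.5334 -0.3046  0.1772] rot [-3.1413e+00  6.0000e-04 -8.0300e-02] open 0.0917 F [ 0.5 -1.2  0.8]
shift now-axes [ 0.1001 -0.3337 -0.0228] turn [-8.0000e-04  3.0000e-04 -1.5703e+00] | shift in target axes [ 0.3337  0.1    -0.0228] n 10 per row [ 0.0334  0.01   -0.0023]
tin [ 0.539  -0.3033  0.0314]
0.045 [ 0.5634 -0.3078  0.0451]
0.12 [ 0.5633 -0.3072  0.1189]
bot [ 0.4273 -0.2958  0.0298]
0.045 [ 0.4319 -0.3249  0.0455]
0.12 [ 0.4505 -0.2992  0.1189]
```

View pics/z7.png

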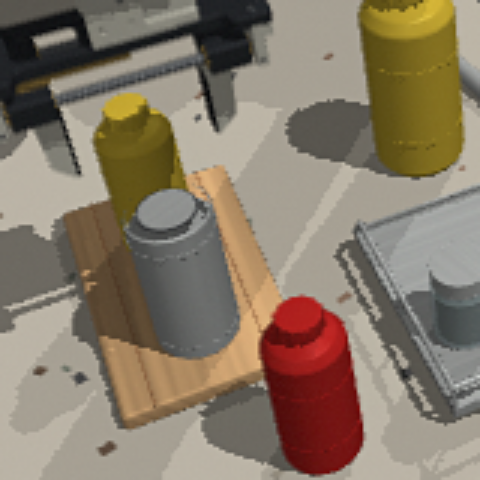

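>>> send_rows --pt "0 0 -0.01 0 0 -0.12 0" --pt "0 0 -0.01 0 0 -0.12 0" --pt "0 0 0 0 0 -0.12 0" --pt "0 0 0 0 0 -0.12 0" --pt "0 0 0 0 0 -0.12 0"

```text
time: 16.37
tool_pos: [0.5337, -0.3048, 0.1962]
tool_rot: [3.141, -0.0, 0.526]
contact_force: [1.1, 0.5, -0.1]
opening: 0.0919
```

>>> send_rows --pt "0 0 0 0 0 -0.12 0" --pt "0 0 0 0 0 -0.12 0" --pt "0 0 0 0 0 -0.12 0" --pt "0 0 0 0 0 -0.12 0" --pt "0 0 0 0 0 -0.12 0"

```text
time: 16.78
tool_pos: [0.5337, -0.3047, 0.1959]
tool_rot: [-3.142, 0.0, 1.126]
contact_force: [-0.6, 0.1, -0.0]
opening: 0.0916
```

>>> send_rows --pt "0 0 0 0 0 -0.12 0" --pt "0 0 0 0 0 -0.12 0" --pt "0 0 0 0 0 -0.12 0" --pt "0 0 0 0 0 -0.01 0" --pt "0 0 0 0 0 0 0"

```text
time: 17.2
tool_pos: [0.5337, -0.3047, 0.196]
tool_rot: [-3.142, 0.0, 1.487]
contact_force: [-0.3, -0.3, 0.3]
opening: 0.0916
```

Run:
```python
from h import *
plan([.655,.02,.2],yaw=1.49)
```

```text
t 17.2 p [ 0.5337 -0.3047  0.196 ] rot [-3.1415  0.      1.487 ] open 0.0916 F [-0.3 -0.3  0.3]
shift now-axes [ 0.3337  0.0937 -0.004 ] turn [-0.0001  0.     -0.003 ] | shift in target axes [ 0.3334  0.0947 -0.004 ] n 10 per row [ 0.0333  0.0095 -0.0004]
```

>>> send_rows --pt "0.0333 0.0095 0 0 0 0 0" --pt "0.0333 0.0095 0 0 0 0 0" --pt "0.0333 0.0095 0 0 0 0 0" --pt "0.0333 0.0095 0 0 0 0 0" --pt "0.0333 0.0095 0 0 0 0 0"

```text
time: 17.62
tool_pos: [0.5949, -0.1411, 0.1962]
tool_rot: [3.141, 0.0, 1.485]
contact_force: [0.4, -0.3, -0.2]
opening: 0.0914
```

>>> send_rows --pt "0.0333 0.0095 0 0 0 0 0" --pt "0.0333 0.0095 0 0 0 0 0" --pt "0.0333 0.0095 0 0 0 0 0" --pt "0.0333 0.0095 0 0 0 0 0" --pt "0.0333 0.0095 0 0 0 0 0"

```text
time: 18.03
tool_pos: [0.6557, 0.0213, 0.1961]
tool_rot: [3.141, 0.0, 1.486]
contact_force: [-0.7, -1.3, -0.9]
opening: 0.0914
```

>>> send_rows --pt "0 0 0.02 0 0 0 0" --pt "0 0 0.02 0 0 0 0" --pt "0 0 0.02 0 0 0 0" --pt "0 0 0 0 0 0 0" --pt "0 0 0 0 0 0 0"

```text
time: 18.45
tool_pos: [0.6547, 0.0196, 0.1354]
tool_rot: [-3.139, 0.0, 1.488]
contact_force: [0.8, 0.0, 0.7]
opening: 0.0919
```

Run:
```python
from h import *
plan([.655,.02,.01],yaw=1.49)
o=observe();p=o['tool_pos']
for n in ['scene','side','wrist']:
    c=snap(n,n+'8.png');P=cloud(c);hsv=cv2.cvtColor(c['color'],cv2.COLOR_RGB2HSV)
    m=(abs(P[...,0]-p[0])<.085)&(abs(P[...,1]-p[1])<.03)&(P[...,2]>p[2]+.01)&(P[...,2]<p[2]+.08)&(c['range_z']>0)&(hsv[...,1]<70)
    q=P[m]
    for z in np.arange(p[2]+.005,p[2]+.07,.01):
        s=q[abs(q[:,2]-z)<.005]
        if len(s)>3: print(n,round(z-p[2],3),len(s),(s.min(0)-p).round(3),(s.max(0)-p).round(3))
c=load('wrist');P=cloud(c);m=(np.hypot(P[...,0]-.661,P[...,1]-.0206)<.045)&(abs(P[...,2]-.073)<.006);q=P[m]
print('mortar',cv2.minEnclosingCircle(q[:,:2].astype(np.float32)),fitcirc(q[:,:2]),len(q))
```

```text
t 18.45 p [0.6547 0.0196 0.1354] rot [-3.1392  0.      1.4875] open 0.0919 F [0.8 0.  0.7]
shift now-axes [0.0004 0.0005 0.1254] turn [-0.0024  0.     -0.0025] | shift in target axes [0.0004 0.0002 0.1254] n 4 per row [0.0001 0.0001 0.0313]
scene 0.035 21 [-0.052 -0.015  0.033] [0.051 0.012 0.04 ]
scene 0.045 56 [-0.064 -0.016  0.04 ] [0.064 0.013 0.05 ]
scene 0.055 69 [-0.062 -0.016  0.05 ] [0.066 0.009 0.06 ]
scene 0.065 53 [-0.062 -0.016  0.06 ] [0.066 0.014 0.07 ]
side 0.035 6 [-0.047 -0.004  0.037] [0.058 0.014 0.04 ]
side 0.045 27 [-0.06  -0.011  0.041] [0.06  0.018 0.05 ]
side 0.055 45 [-0.063 -0.012  0.05 ] [0.063 0.018 0.06 ]
side 0.065 40 [-0.063 -0.014  0.061] [0.066 0.019 0.07 ]
wrist 0.035 245 [-0.052 -0.014  0.034] [0.056 0.016 0.04 ]
wrist 0.045 541 [-0.059 -0.011  0.04 ] [0.065 0.016 0.05 ]
wrist 0.055 694 [-0.061 -0.007  0.05 ] [0.065 0.017 0.06 ]
wrist 0.065 779 [-0.062 -0.013  0.06 ] [0.065 0.017 0.07 ]
mortar ((0.6609171032905579, 0.021762531250715256), 0.033101312816143036) [0.66083163 0.02265149 0.02952625] 1502
```

View pics/wrist8.png

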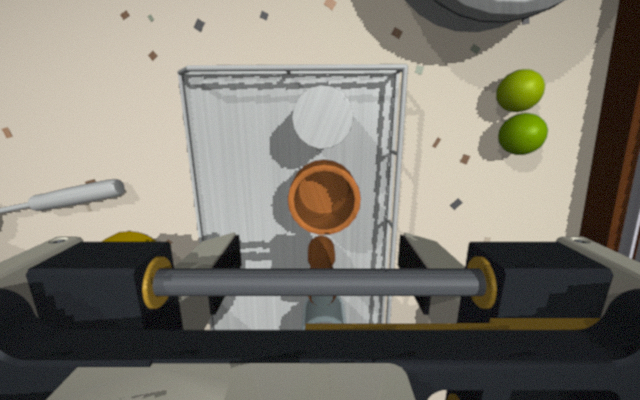

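View pics/scene8.png

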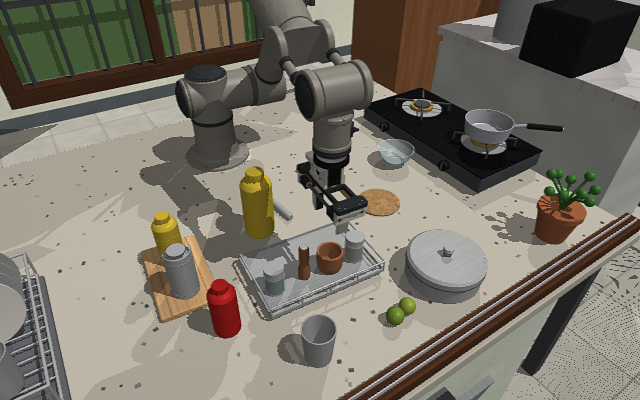

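>>> send_rows --pt "-0.0036 0.0053 0.02 0 0 0 0" --pt "0 0 0.025 0 0 0 0" --pt "0 0 0.025 0 0 0 0" --pt "0 0 0 0 0 0 0" --pt "0 0 0 0 0 0 0"

```text
time: 19.02
tool_pos: [0.6601, 0.0154, 0.0665]
tool_rot: [-3.141, 0.0, 1.489]
contact_force: [-0.2, -0.1, 1.1]
opening: 0.0916
```

```bash
cat > look.py <<'E'
from h import *
import sys
k=sys.argv[1]; a,b=map(int,sys.argv[2:4]); e,f=map(int,sys.argv[4:6])
snap('scene','sc%s.png'%k);snap('side','si%s.png'%k)
im=np.hstack([cv2.resize(cv2.imread('pics/sc%s.png'%k)[b-60:b+60,a-60:a+60],(400,400),interpolation=cv2.INTER_CUBIC),cv2.resize(cv2.imread('pics/si%s.png'%k)[f-60:f+60,e-60:e+60],(400,400),interpolation=cv2.INTER_CUBIC)]);cv2.imwrite('pics/m%s.png'%k,im)
E
python3 look.py 9 325 250 290 180; python3 -c "
from h import *
plan([.66,.0155,.015],yaw=1.487)"
```

```text
t 19.12 p [0.6618 0.0153 0.0687] rot [3.1378e+00 1.0000e-04 1.4894e+00] open 0.0917 F [ 0.6 -0.2  0.1]
shift now-axes [ 0.0001 -0.002   0.0537] turn [0.0038 0.0001 0.0024] | shift in target axes [ 0.     -0.0018  0.0537] n 2 per row [ 0.     -0.0009  0.0268]
```

View pics/m9.png

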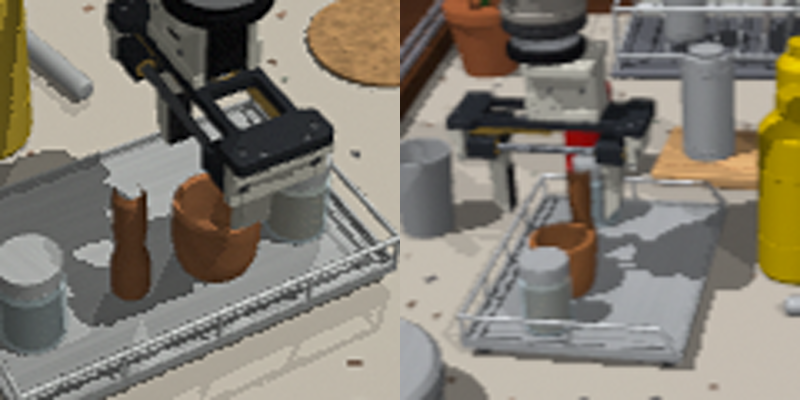

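The picture shows the fingers straddling the mortar front and back, above the rail. Lowering the rest of the way.

>>> send_rows --pt "0 0 0.02 0 0 0 0" --pt "0 0 0.02 0 0 0 0" --pt "0 0 0.01 0 0 0 0" --pt "0 0 0 0 0 0 0" --pt "0 0 0 0 0 0 0"

```text
time: 19.53
tool_pos: [0.661, 0.0155, 0.0173]
tool_rot: [3.14, 0.0, 1.49]
contact_force: [-0.7, -0.1, -1.2]
opening: 0.0919
```

```bash
python3 look.py 10 325 250 290 180; python3 -c "
from h import *
plan([.66,.0155,.015],yaw=1.487)"
```

```text
t 19.63 p [0.6615 0.0154 0.0181] rot [3.1386e+00 1.0000e-04 1.4898e+00] open 0.0917 F [ 0.2 -0.1  0.1]
shift now-axes [-0.     -0.0016  0.0031] turn [0.003  0.0001 0.0028] | shift in target axes [-0.     -0.0015  0.0031] n 1 per row [-0.     -0.0015  0.0031]
```

View pics/m10.png

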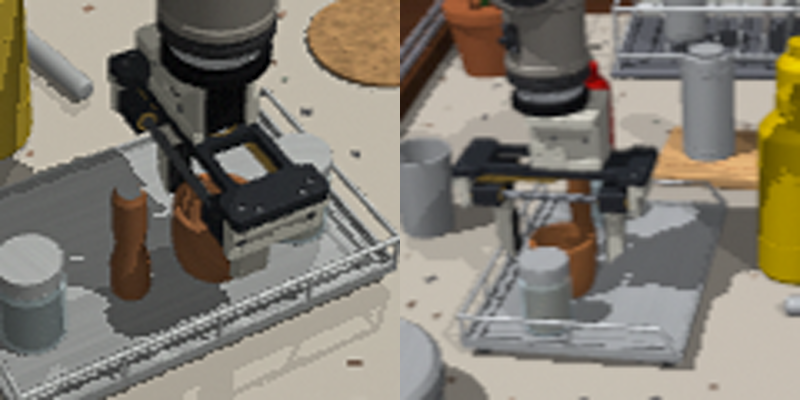

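>>> send_rows --pt "0 0 0 0 0 0 0.15" --pt "0 0 0 0 0 0 0.22" --pt "0 0 0 0 0 0 0.28" --pt "0 0 0 0 0 0 1" --pt "0 0 0 0 0 0 1"

```text
time: 20.05
tool_pos: [0.6604, 0.0155, 0.0165]
tool_rot: [3.141, 0.0, 1.49]
contact_force: [-0.5, -1.3, 1.3]
opening: 0.0666
```

>>> send_rows --pt "0 0 0 0 0 0 1" --pt "0 0 0 0 0 0 1" --pt "0 0 0 0 0 0 1"

```text
time: 20.3
tool_pos: [0.6603, 0.0155, 0.0165]
tool_rot: [3.141, 0.0, 1.49]
contact_force: [-0.9, 0.2, 3.6]
opening: 0.0664
```

>>> send_rows --pt "0 0 -0.006 0 0 0 1" --pt "0 0 -0.012 0 0 0 1" --pt "0 0 -0.02 0 0 0 1" --pt "0 0 -0.03 0 0 0 1" --pt "0 0 -0.03 0 0 0 1"

```text
time: 20.72
tool_pos: [0.6596, 0.0156, 0.115]
tool_rot: [-3.14, 0.0, 1.49]
contact_force: [0.5, -0.7, -1.1]
opening: 0.0663
```

>>> send_rows --pt "0 0 -0.012 0 0 0 1" --pt "0 0 0 0 0 0 1"

```text
time: 20.88
tool_pos: [0.6626, 0.0154, 0.1313]
tool_rot: [3.133, 0.0, 1.49]
contact_force: [0.5, 0.5, -1.6]
opening: 0.066
```

```bash
python3 look.py 11 325 230 290 160; python3 -c "
from h import *
plan([.511,.2975,.125],yaw=1.487)"
```

```text
t 20.98 p [0.6601 0.0156 0.1263] rot [3.1414e+00 1.0000e-04 1.4899e+00] open 0.0664 F [ 1.  -0.7 -2.6]
shift now-axes [ 0.269  -0.1714  0.0013] turn [0.0002 0.0001 0.0029] | shift in target axes [ 0.2685 -0.1722  0.0013] n 10 per row [ 0.0268 -0.0172  0.0001]
```

View pics/m11.png

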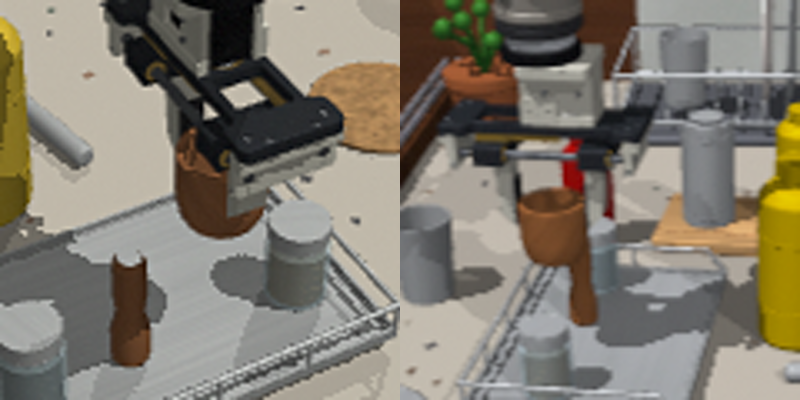

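>>> send_rows --pt "0.0134 -0.0086 0 0 0 0 1" --pt "0.0268 -0.0172 0 0 0 0 1" --pt "0.0268 -0.0172 0 0 0 0 1" --pt "0.0268 -0.0172 0 0 0 0 1" --pt "0.0268 -0.0172 0 0 0 0 1"

```text
time: 21.4
tool_pos: [0.5904, 0.1435, 0.1241]
tool_rot: [-3.138, 0.001, 1.489]
contact_force: [0.7, 1.0, -2.3]
opening: 0.0666
```

>>> send_rows --pt "0.0268 -0.0172 0 0 0 0 1" --pt "0.0268 -0.0172 0 0 0 0 1" --pt "0.0268 -0.0172 0 0 0 0 1" --pt "0.0268 -0.0172 0 0 0 0 1" --pt "0.0268 -0.0172 0 0 0 0 1"

```text
time: 21.82
tool_pos: [0.5153, 0.2838, 0.1243]
tool_rot: [-3.138, 0.002, 1.49]
contact_force: [0.4, 0.7, -2.6]
opening: 0.0668
```

>>> send_rows --pt "0.0134 -0.0086 0 0 0 0 1" --pt "0 0 0.02 0 0 0 1" --pt "0 0 0.02 0 0 0 1" --pt "0 0 0.02 0 0 0 1" --pt "0 0 0 0 0 0 1"

```text
time: 22.23
tool_pos: [0.5059, 0.2956, 0.0606]
tool_rot: [-3.132, 0.005, 1.491]
contact_force: [-0.8, -0.7, -2.6]
opening: 0.0661
```

>>> send_rows --pt "0 0 0.01 0 0 0 1" --pt "0 0 0 0 0 0 1" --pt "0 0 0 0 0 0 1"

```text
time: 22.48
tool_pos: [0.5105, 0.2965, 0.0562]
tool_rot: [-3.141, 0.0, 1.49]
contact_force: [-0.0, -0.4, -1.9]
opening: 0.0661
```

```bash
python3 look.py 12 375 190 330 250
python3 - <<'E'
from h import *
plan([.5103,.2975,.0055],yaw=1.49)
for n in ('scene','side'):
    c=load(n);P=cloud(c);hsv=cv2.cvtColor(c['color'],cv2.COLOR_RGB2HSV)
    m=(np.hypot(P[...,0]-.511,P[...,1]-.3035)<.055)&(P[...,2]>.045)&(P[...,2]<.13)&(hsv[...,1]>120)&(c['range_z']>0)
    q=P[m]; top=np.percentile(q[:,2],98); s=q[(q[:,2]>top-.04)]
    print(n,'mortar zs',np.percentile(q[:,2],[1,98]).round(4),fitcirc(s[:,:2]).round(4),len(s))
E
```

```text
t 22.58 p [0.5111 0.2967 0.0571] rot [ 3.1402e+00 -7.0000e-04  1.4896e+00] open 0.0665 F [ 0.   1.  -2.7]
shift now-axes [ 0.0007 -0.001   0.0516] turn [ 0.0014 -0.0007 -0.0004] | shift in target axes [ 0.0007 -0.0009  0.0516] n 2 per row [ 0.0003 -0.0004  0.0258]
scene mortar zs [0.0593 0.1154] [0.5131 0.3008 0.0298] 273
side mortar zs [0.0609 0.1162] [0.5115 0.3048 0.0299] 536
```

View pics/m12.png

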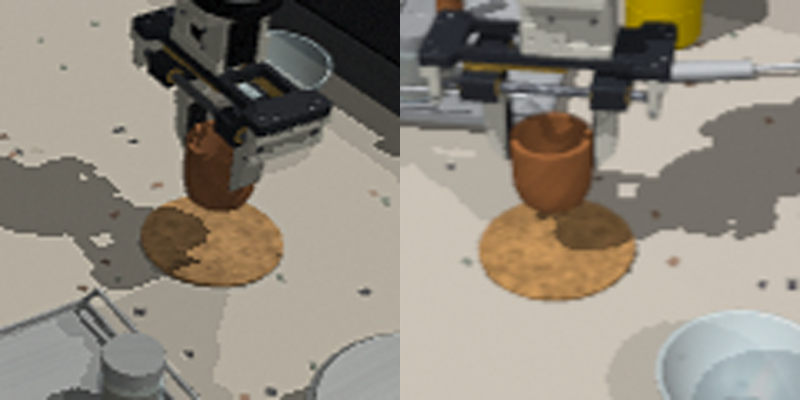

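>>> send_rows --pt "0.0005 0 0.012 0 0 0 1" --pt "0 0 0.015 0 0 0 1" --pt "0 0 0.01 0 0 0 1" --pt "0 0 0.005 0 0 0 1" --pt "0 0 0 0 0 0 1"

```text
time: 23.0
tool_pos: [0.5101, 0.2968, 0.0134]
tool_rot: [-3.14, 0.001, 1.49]
contact_force: [-0.6, -0.3, -2.2]
opening: 0.0663
```

>>> send_rows --pt "0 0 0.003 0 0 0 1" --pt "0 0 0.002 0 0 0 1" --pt "0 0 0 0 0 0 1" --pt "0 0 0 0 0 0 1"

```text
time: 23.33
tool_pos: [0.5108, 0.2972, 0.0095]
tool_rot: [3.141, -0.0, 1.49]
contact_force: [0.8, 1.2, -1.4]
opening: 0.0664
```

>>> send_rows --pt "0 0 0.001 0 0 0 1" --pt "0 0 0.001 0 0 0 1" --pt "0 0 0 0 0 0 1"

```text
time: 23.58
tool_pos: [0.5105, 0.297, 0.0071]
tool_rot: [-3.142, 0.0, 1.49]
contact_force: [0.4, 0.6, -1.3]
opening: 0.0661
```

>>> send_rows --pt "0 0 0.001 0 0 0 1" --pt "0 0 0.0005 0 0 0 1" --pt "0 0 0 0 0 0 1"

```text
time: 23.83
tool_pos: [0.5106, 0.297, 0.0056]
tool_rot: [-3.142, 0.0, 1.49]
contact_force: [1.0, 0.6, -2.3]
opening: 0.0664
```

>>> send_rows --pt "0 0 0.0005 0 0 0 1" --pt "0 0 0 0 0 0 1" --pt "0 0 0 0 0 0 1"

```text
time: 24.08
tool_pos: [0.5106, 0.2971, 0.0055]
tool_rot: [3.141, 0.0, 1.49]
contact_force: [-1.0, -0.6, 2.9]
opening: 0.066
```

Touched down. Releasing and lifting.

>>> send_rows --pt "0 0 0 0 0 0 0.26" --pt "0 0 0 0 0 0 0.15" --pt "0 0 0 0 0 0 0.05" --pt "0 0 0 0 0 0 0" --pt "0 0 0 0 0 0 0"

```text
time: 24.5
tool_pos: [0.5107, 0.2971, 0.0051]
tool_rot: [3.141, 0.0, 1.49]
contact_force: [-1.0, -0.1, 0.1]
opening: 0.0889
```

>>> send_rows --pt "0 0 0 0 0 0 0" --pt "0 0 -0.02 0 0 0 0" --pt "0 0 -0.03 0 0 0 0" --pt "0 0 -0.03 0 0 0 0" --pt "0 0 -0.03 0 0 0 0"

```text
time: 24.92
tool_pos: [0.5103, 0.2969, 0.1162]
tool_rot: [-3.141, 0.0, 1.49]
contact_force: [0.8, -0.0, 0.3]
opening: 0.092
```

>>> send_rows --pt "0 0 -0.02 0 0 0 0" --pt "0 0 -0.02 0 0 0 0" --pt "0 0 0 0 0 0 0" --pt "0 0 0 0 0 0 0"

```text
time: 25.25
tool_pos: [0.5111, 0.2973, 0.156]
tool_rot: [3.139, -0.001, 1.49]
contact_force: [0.2, -0.2, -1.4]
opening: 0.0916
```

```bash
cat > chk.py <<'E'
from h import *
A=dict(bottle=((.4277,-.2958),.05),tin=((.539,-.3033),.05))
c=snap('wrist','wx.png')
for n in ('scene','side','wrist'):
    c=load(n);P=cloud(c)
    ok=c['range_z']>0
    m=(np.hypot(P[...,0]-.511,P[...,1]-.3035)<.05)&(P[...,2]>.056)&(P[...,2]<.07)&ok
    q=P[m]
    if len(q)>30: print(n,'mortar rim',cv2.minEnclosingCircle(q[:,:2].astype(np.float32)),fitcirc(q[:,:2]).round(4),'top',np.percentile(q[:,2],98).round(4))
    hsv=cv2.cvtColor(c['color'],cv2.COLOR_RGB2HSV)
    m=(np.hypot(P[...,0]-.511,P[...,1]-.3035)<.085)&(P[...,2]>.0025)&(P[...,2]<.0075)&ok
    q=P[m]; 
    if len(q)>30: print('  mat',cv2.minEnclosingCircle(q[:,:2].astype(np.float32)))
    m=(np.hypot(P[...,0]-.6525,P[...,1]+.0485)<.03)&(P[...,2]>.085)&(P[...,2]<.125)&ok&(hsv[...,1]>80)
    q=P[m]
    if len(q)>20: print('  pestle',fitcirc(q[:,:2]).round(4),q.mean(0).round(4),np.percentile(q[:,2],98).round(4))
E
python3 look.py 13 375 190 330 250;python3 chk.py; python3 -c "
from h import *
plan([.652,-.0545,.19],yaw=1.49)"
```

```text
scene mortar rim ((0.5101919174194336, 0.30302003026008606), 0.03514235466718674) [0.5129 0.3015 0.0298] top 0.0664
  mat ((0.5109004974365234, 0.3036205768585205), 0.08486419171094894)
  pestle [ 0.6545 -0.048   0.0105] [ 0.661  -0.0519  0.1019] 0.1161
side mortar rim ((0.5113704800605774, 0.3022627532482147), 0.03412250429391861) [0.511  0.3043 0.0299] top 0.0661
  mat ((0.5108928084373474, 0.30328169465065), 0.08488153666257858)
wrist mortar rim ((0.5112625360488892, 0.30339908599853516), 0.033026788383722305) [0.5113 0.3041 0.0295] top 0.064
  mat ((0.5050408244132996, 0.2989767789840698), 0.07191872596740723)
t 25.4 p [0.5098 0.2967 0.1536] rot [-3.1391e+00  1.4000e-03  1.4897e+00] open 0.0913 F [ 0.3 -0.6 -1. ]
shift now-axes [-0.3386  0.1701 -0.0363] turn [-0.0025  0.0014 -0.0003] | shift in target axes [-0.3386  0.1701 -0.0364] n 11 per row [-0.0308  0.0155 -0.0033]
```

View pics/m13.png

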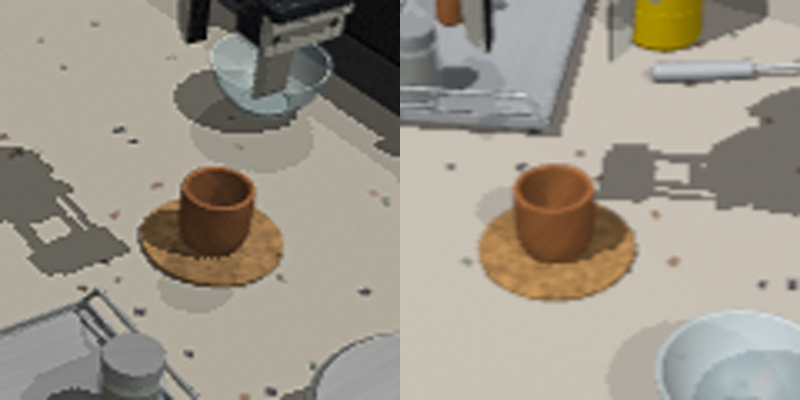

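>>> send_rows --pt "-0.0308 0.0154 0 0 0 0 0.3" --pt "-0.0308 0.0154 0 0 0 0 0.3" --pt "-0.0308 0.0154 0 0 0 0 0.3" --pt "-0.0308 0.0154 0 0 0 0 0.3" --pt "-0.0308 0.0154 0 0 0 0 0.3"

```text
time: 25.82
tool_pos: [0.5745, 0.1358, 0.1537]
tool_rot: [-3.139, 0.001, 1.49]
contact_force: [0.5, -0.2, -0.8]
opening: 0.0659
```

>>> send_rows --pt "-0.0308 0.0154 0 0 0 0 0.3" --pt "-0.0308 0.0154 0 0 0 0 0.3" --pt "-0.0308 0.0154 0 0 0 0 0.3" --pt "-0.0308 0.0154 0 0 0 0 0.3" --pt "-0.0308 0.0154 0 0 0 0 0.3"

```text
time: 26.23
tool_pos: [0.6389, -0.024, 0.1535]
tool_rot: [-3.139, -0.0, 1.49]
contact_force: [0.7, 0.4, 0.1]
opening: 0.0639
```

>>> send_rows --pt "-0.0308 0.0154 0 0 0 0 0.3" --pt "0 0 0.02 0 0 0 0.3" --pt "0 0 0 0 0 0 0.3" --pt "0 0 0 0 0 0 0.3"

```text
time: 26.57
tool_pos: [0.6504, -0.054, 0.1326]
tool_rot: [-3.136, -0.001, 1.489]
contact_force: [-1.5, 0.4, 0.2]
opening: 0.0644
```

```bash
python3 look.py 14 305 230 290 170; python3 -c "
from h import *
plan([.6523,-.0545,.045],yaw=1.49)"
```

```text
t 26.67 p [ 0.6517 -0.0532  0.1351] rot [-3.1406e+00 -3.0000e-04  1.4910e+00] open 0.0642 F [-0.  -0.   0.9]
shift now-axes [-0.0012  0.0008  0.0901] turn [-0.001  -0.0003  0.001 ] | shift in target axes [-0.0012  0.0007  0.0901] n 3 per row [-0.0004  0.0002  0.03  ]
```

View pics/m14.png

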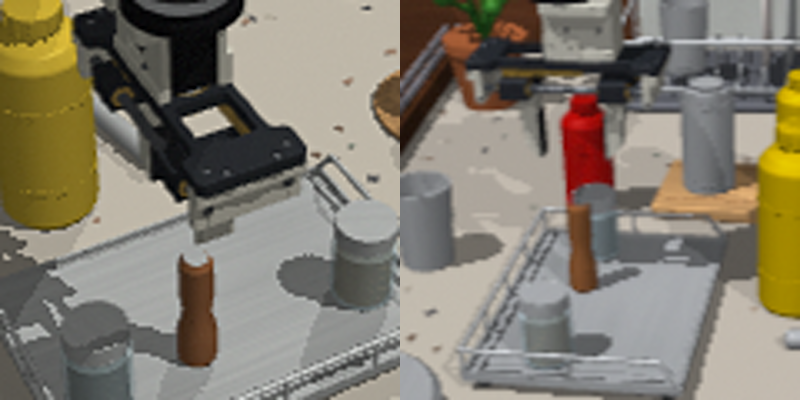

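>>> send_rows --pt "-0.001 0.0007 0.02 0 0 0 0.3" --pt "0 0 0.025 0 0 0 0.3" --pt "0 0 0.025 0 0 0 0.3" --pt "0 0 0.018 0 0 0 0.3" --pt "0 0 0 0 0 0 0.3"

```text
time: 27.08
tool_pos: [0.6501, -0.0535, 0.0439]
tool_rot: [-3.135, -0.001, 1.492]
contact_force: [-1.4, 0.7, -1.0]
opening: 0.0644
```

>>> send_rows --pt "0 0 0 0 0 0 0.4" --pt "0 0 0 0 0 0 0.55" --pt "0 0 0 0 0 0 0.65" --pt "0 0 0 0 0 0 0.7" --pt "0 0 0 0 0 0 1" --newtons 15

```text
time: 27.5
tool_pos: [0.6533, -0.0554, 0.0485]
tool_rot: [3.14, 0.0, 1.49]
contact_force: [-0.1, 0.2, -0.2]
opening: 0.0355
```

>>> send_rows --pt "0 0 0 0 0 0 1" --pt "0 0 0 0 0 0 1" --pt "0 0 0 0 0 0 1"

```text
time: 27.75
tool_pos: [0.6528, -0.0555, 0.0477]
tool_rot: [3.141, 0.0, 1.49]
contact_force: [-0.5, 1.1, 2.4]
opening: 0.0243
```

>>> send_rows --pt "0 0 -0.006 0 0 0 1" --pt "0 0 -0.012 0 0 0 1" --pt "0 0 -0.025 0 0 0 1" --pt "0 0 -0.03 0 0 0 1" --pt "0 0 -0.03 0 0 0 1"

```text
time: 28.17
tool_pos: [0.6523, -0.0553, 0.1519]
tool_rot: [-3.141, -0.0, 1.49]
contact_force: [-0.4, 0.4, -0.9]
opening: 0.0246
```

>>> send_rows --pt "0 0 -0.012 0 0 0 1" --pt "0 0 0 0 0 0 1" --pt "0 0 0 0 0 0 1"

```text
time: 28.42
tool_pos: [0.6529, -0.0554, 0.1632]
tool_rot: [3.14, 0.0, 1.49]
contact_force: [-0.0, 0.5, -0.2]
opening: 0.0245
```

```bash
python3 look.py 15 305 210 290 150
python3 - <<'E'
from h import *
plan([.511,.297,.16],yaw=1.49)
for n in ('scene','side'):
    c=load(n);P=cloud(c);hsv=cv2.cvtColor(c['color'],cv2.COLOR_RGB2HSV)
    m=(np.hypot(P[...,0]-.653,P[...,1]+.0485)<.04)&(P[...,2]>.1)&(P[...,2]<.2)&(hsv[...,1]>100)&(hsv[...,0]<15)&(c['range_z']>0)
    q=P[m]
    for z in np.arange(.11,.2,.01):
        s=q[abs(q[:,2]-z)<.005]
        if len(s)>3: print(n,round(z,3),len(s),s.mean(0).round(4),s.min(0).round(4),s.max(0).round(4))
E
```

```text
t 28.52 p [ 0.6517 -0.0553  0.1608] rot [-3.1390e+00 -2.0000e-04  1.4898e+00] open 0.0247 F [ 0.1  0.8 -0.7]
shift now-axes [ 0.3397 -0.1688  0.0013] turn [-0.0026 -0.0002 -0.0002] | shift in target axes [ 0.3397 -0.1687  0.0008] n 11 per row [ 0.0309 -0.0153  0.0001]
scene 0.14 34 [ 0.6647 -0.0525  0.1406] [ 0.6538 -0.062   0.1364] [ 0.6686 -0.0389  0.1444]
scene 0.15 38 [ 0.6642 -0.0529  0.15  ] [ 0.6549 -0.0638  0.145 ] [ 0.669  -0.0389  0.1548]
scene 0.16 47 [ 0.6643 -0.0525  0.1604] [ 0.6523 -0.0637  0.155 ] [ 0.6706 -0.0385  0.1649]
scene 0.17 45 [ 0.6617 -0.052   0.1696] [ 0.6523 -0.0613  0.165 ] [ 0.6679 -0.0373  0.1748]
scene 0.18 31 [ 0.6612 -0.0517  0.1794] [ 0.6533 -0.0587  0.175 ] [ 0.6652 -0.0398  0.1845]
side 0.14 26 [ 0.6502 -0.0383  0.1398] [ 0.6379 -0.0512  0.1357] [ 0.665  -0.0314  0.145 ]
side 0.15 24 [ 0.6492 -0.0385  0.1504] [ 0.6377 -0.0561  0.1459] [ 0.6633 -0.0325  0.1544]
side 0.16 23 [ 0.6506 -0.036   0.1606] [ 0.6396 -0.0445  0.1554] [ 0.6629 -0.0289  0.1649]
side 0.17 24 [ 0.6506 -0.0396  0.1699] [ 0.6392 -0.048   0.1653] [ 0.6628 -0.0323  0.175 ]
side 0.18 18 [ 0.6506 -0.0407  0.1792] [ 0.642  -0.0486  0.1751] [ 0.6622 -0.0336  0.1846]
side 0.19 19 [ 0.6504 -0.04    0.189 ] [ 0.6405 -0.0487  0.1852] [ 0.6616 -0.0346  0.1942]
```

View pics/m15.png

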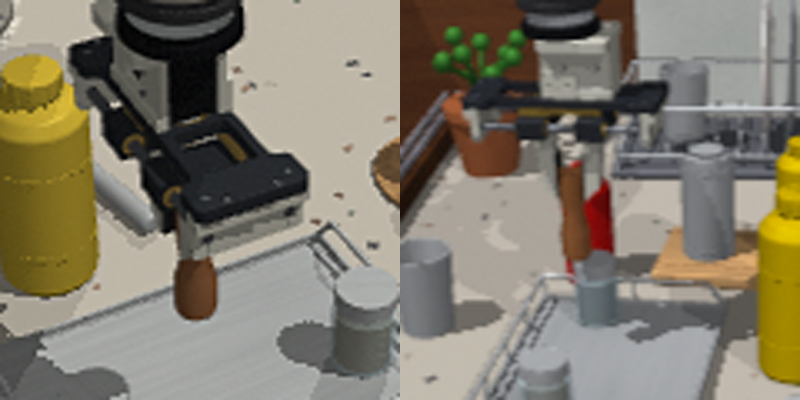

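>>> send_rows --pt "0.0154 -0.0077 0 0 0 0 1" --pt "0.0309 -0.0155 0 0 0 0 1" --pt "0.0309 -0.0155 0 0 0 0 1" --pt "0.0309 -0.0155 0 0 0 0 1" --pt "0.0309 -0.0155 0 0 0 0 1"

```text
time: 28.93
tool_pos: [0.5926, 0.0899, 0.1602]
tool_rot: [-3.138, 0.0, 1.489]
contact_force: [1.0, 0.1, -0.3]
opening: 0.0244
```

>>> send_rows --pt "0.0309 -0.0155 0 0 0 0 1" --pt "0.0309 -0.0155 0 0 0 0 1" --pt "0.0309 -0.0155 0 0 0 0 1" --pt "0.0309 -0.0155 0 0 0 0 1" --pt "0.0309 -0.0155 0 0 0 0 1"

```text
time: 29.35
tool_pos: [0.5279, 0.2502, 0.1604]
tool_rot: [-3.138, 0.001, 1.49]
contact_force: [-0.5, 0.7, -0.9]
opening: 0.0248
```

>>> send_rows --pt "0.0309 -0.0155 0 0 0 0 1" --pt "0.0154 -0.0077 0 0 0 0 1" --pt "0 0 0.015 0 0 0 1" --pt "0 0 0.015 0 0 0 1" --pt "0 0 0 0 0 0 1"

```text
time: 29.77
tool_pos: [0.5074, 0.2965, 0.1277]
tool_rot: [-3.134, 0.004, 1.491]
contact_force: [-0.1, -0.8, -1.7]
opening: 0.0247
```

```bash
python3 look.py 16 375 180 330 240
python3 - <<'E'
from h import *
plan([.5105,.297,.051],yaw=1.49)
E
```

```text
t 29.87 p [0.5094 0.2967 0.1308] rot [-3.1385e+00  1.7000e-03  1.4897e+00] open 0.0247 F [ 0.1 -0.4 -1.2]
shift now-axes [0.0005 0.0013 0.0798] turn [-0.0031  0.0017 -0.0003] | shift in target axes [0.0004 0.0011 0.0798] n 3 per row [0.0001 0.0004 0.0266]
```

View pics/m16.png

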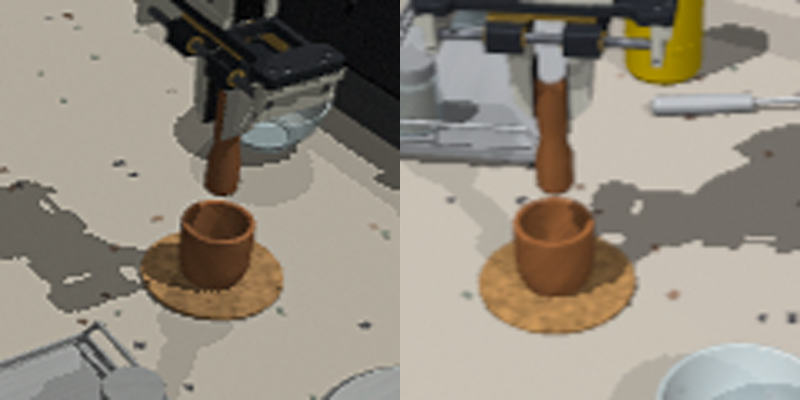

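>>> send_rows --pt "0 0.0005 0.015 0 0 0 1" --pt "0 0 0.02 0 0 0 1" --pt "0 0 0.02 0 0 0 1" --pt "0 0 0.012 0 0 0 1" --pt "0 0 0 0 0 0 1"

```text
time: 30.28
tool_pos: [0.5096, 0.296, 0.063]
tool_rot: [-3.138, 0.002, 1.489]
contact_force: [-0.1, 0.5, -0.7]
opening: 0.0243
```

>>> send_rows --pt "0 0 0.003 0 0 0 1" --pt "0 0 0.002 0 0 0 1" --pt "0 0 0 0 0 0 1" --pt "0 0 0 0 0 0 1"

```text
time: 30.62
tool_pos: [0.5113, 0.2972, 0.0611]
tool_rot: [3.14, -0.001, 1.49]
contact_force: [0.4, -0.0, 0.0]
opening: 0.0243
```

>>> send_rows --pt "0 0 0.002 0 0 0 1" --pt "0 0 0.001 0 0 0 1" --pt "0 0 0 0 0 0 1"

```text
time: 30.87
tool_pos: [0.5107, 0.297, 0.0572]
tool_rot: [-3.142, 0.0, 1.49]
contact_force: [-0.5, -0.4, -1.2]
opening: 0.0242
```

>>> send_rows --pt "0 0 0.002 0 0 0 1" --pt "0 0 0.002 0 0 0 1" --pt "0 0 0 0 0 0 1" --pt "0 0 0 0 0 0 1"

```text
time: 31.2
tool_pos: [0.5107, 0.297, 0.0529]
tool_rot: [-3.141, 0.0, 1.49]
contact_force: [-0.6, -0.7, -1.1]
opening: 0.0245
```

>>> send_rows --pt "0 0 0.001 0 0 0 1" --pt "0 0 0.0005 0 0 0 1" --pt "0 0 0 0 0 0 1" --pt "0 0 0 0 0 0 1"

```text
time: 31.53
tool_pos: [0.5108, 0.297, 0.0516]
tool_rot: [-3.142, 0.0, 1.49]
contact_force: [-0.6, 0.2, -0.7]
opening: 0.0245
```

>>> send_rows --pt "0 0 0.0008 0 0 0 1" --pt "0 0 0.0005 0 0 0 1" --pt "0 0 0 0 0 0 1" --pt "0 0 0 0 0 0 1"

```text
time: 31.87
tool_pos: [0.5109, 0.2971, 0.0507]
tool_rot: [3.141, -0.0, 1.49]
contact_force: [-0.7, -0.2, 2.9]
opening: 0.0245
```

>>> send_rows --pt "0 0 0 0 0 0 0.7" --pt "0 0 0 0 0 0 0.6" --pt "0 0 0 0 0 0 0.4" --pt "0 0 0 0 0 0 0.3" --pt "0 0 0 0 0 0 0.3"

```text
time: 32.28
tool_pos: [0.5108, 0.297, 0.0502]
tool_rot: [-3.141, 0.0, 1.49]
contact_force: [-0.1, -0.3, -0.2]
opening: 0.0496
```

>>> send_rows --pt "0 0 0 0 0 0 0.3" --pt "0 0 -0.02 0 0 0 0.3" --pt "0 0 -0.03 0 0 0 0.2" --pt "0 0 -0.03 0 0 0 0" --pt "0 0 -0.03 0 0 0 0"

```text
time: 32.7
tool_pos: [0.5105, 0.2969, 0.1614]
tool_rot: [-3.141, 0.0, 1.49]
contact_force: [0.9, -0.3, 0.2]
opening: 0.0798
```

>>> send_rows --pt "0 0 -0.02 0 0 0 0" --pt "0 0 0 0 0 0 0" --pt "0 0 0 0 0 0 0"

```text
time: 32.95
tool_pos: [0.5113, 0.2973, 0.1815]
tool_rot: [3.139, -0.001, 1.49]
contact_force: [-0.1, -0.3, -0.2]
opening: 0.0914
```

```bash
python3 look.py 17 375 180 330 240
python3 - <<'E'
from h import *
plan([.539,-.31,.18],yaw=-.08)
for n in ('scene','side'):
    c=load(n);P=cloud(c);hsv=cv2.cvtColor(c['color'],cv2.COLOR_RGB2HSV)
    m=(np.hypot(P[...,0]-.511,P[...,1]-.3035)<.05)&(P[...,2]>.075)&(P[...,2]<.14)&(hsv[...,1]>100)&(c['range_z']>0)
    q=P[m];print(n,'pestle',fitcirc(q[:,:2]).round(4),'top',np.percentile(q[:,2],99).round(4))
    m=(np.hypot(P[...,0]-.511,P[...,1]-.3035)<.05)&(P[...,2]>.056)&(P[...,2]<.067)&(hsv[...,1]>100)&(c['range_z']>0)
    q=P[m];print(n,'rim',cv2.minEnclosingCircle(q[:,:2].astype(np.float32)))
E
```

```text
t 33.05 p [0.5101 0.2967 0.1792] rot [-3.1398e+00  1.1000e-03  1.4898e+00] open 0.0916 F [ 0.3 -0.5 -0.3]
shift now-axes [-6.024e-01  7.790e-02 -3.000e-04] turn [-6.0000e-04  2.3000e-03  1.5698e+00] | shift in target axes [ 0.0773  0.6025 -0.0008] n 18 per row [ 0.0043  0.0335 -0.    ]
scene pestle [0.512  0.3044 0.0112] top 0.1197
scene rim ((0.51291823387146, 0.3020862936973572), 0.03423711657524109)
side pestle [0.5112 0.3042 0.0117] top 0.1198
side rim ((0.5118895769119263, 0.304004967212677), 0.03328755870461464)
```

View pics/m17.png

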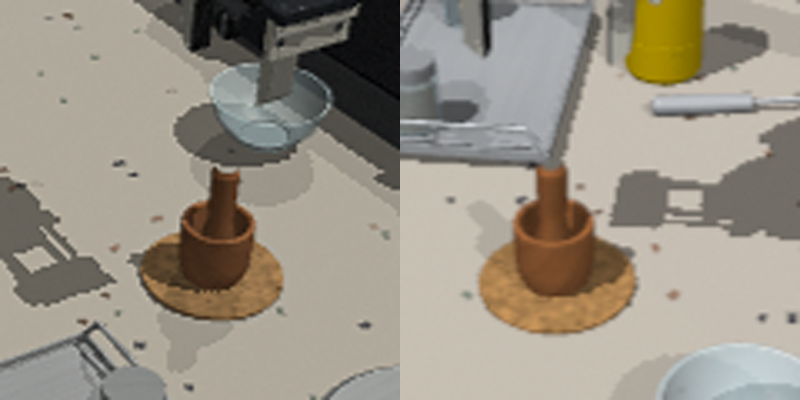

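>>> send_rows --pt "0 0 -0.01 0 0 0.12 0" --pt "0 0 0 0 0 0.12 0" --pt "0 0 0 0 0 0.12 0" --pt "0 0 0 0 0 0.12 0" --pt "0 0 0 0 0 0.12 0"

```text
time: 33.47
tool_pos: [0.51, 0.2967, 0.1885]
tool_rot: [-3.14, 0.003, 0.884]
contact_force: [0.2, -0.1, 0.1]
opening: 0.0918
```

>>> send_rows --pt "0 0 0 0 0 0.12 0" --pt "0 0 0 0 0 0.12 0" --pt "0 0 0 0 0 0.12 0" --pt "0 0 0 0 0 0.12 0" --pt "0 0 0 0 0 0.12 0"

```text
time: 33.88
tool_pos: [0.51, 0.2967, 0.1884]
tool_rot: [3.141, 0.004, 0.284]
contact_force: [0.3, -0.2, -0.4]
opening: 0.092
```

>>> send_rows --pt "0 0 0 0 0 0.12 0" --pt "0 0 0 0 0 0.12 0" --pt "0 0 0 0 0 0.12 0" --pt "0 0 0 0 0 0.01 0" --pt "0 0 0 0 0 0 0"

```text
time: 34.3
tool_pos: [0.5102, 0.2968, 0.189]
tool_rot: [3.14, 0.002, -0.077]
contact_force: [-0.2, 0.4, 0.5]
opening: 0.0915
```

```bash
python3 -c "
from h import *
plan([.5338,-.3049,.19],yaw=-.08)"
```

```text
t 34.3 p [0.5102 0.2968 0.189 ] rot [ 3.1403e+00  2.3000e-03 -7.7500e-02] open 0.0915 F [-0.2  0.4  0.5]
shift now-axes [ 7.01e-02  5.98e-01 -4.00e-04] turn [0.0013 0.0023 0.0025] | shift in target axes [ 0.0716  0.5979 -0.001 ] n 18 per row [ 0.004   0.0332 -0.0001]
```

>>> send_rows --pt "0.0039 0.0332 0 0 0 0.002 0" --pt "0.0039 0.0332 0 0 0 0 0" --pt "0.0039 0.0332 0 0 0 0 0" --pt "0.0039 0.0332 0 0 0 0 0" --pt "0.0039 0.0332 0 0 0 0 0"

```text
time: 34.72
tool_pos: [0.5161, 0.1286, 0.1898]
tool_rot: [3.141, 0.001, -0.078]
contact_force: [-0.1, -0.4, -0.0]
opening: 0.0917
```

>>> send_rows --pt "0.0039 0.0332 0 0 0 0 0" --pt "0.0039 0.0332 0 0 0 0 0" --pt "0.0039 0.0332 0 0 0 0 0" --pt "0.0039 0.0332 0 0 0 0 0" --pt "0.0039 0.0332 0 0 0 0 0"

```text
time: 35.13
tool_pos: [0.522, -0.0386, 0.1899]
tool_rot: [-3.142, 0.001, -0.078]
contact_force: [0.6, 0.4, 0.8]
opening: 0.0919
```

>>> send_rows --pt "0.0039 0.0332 0 0 0 0 0" --pt "0.0039 0.0332 0 0 0 0 0" --pt "0.0039 0.0332 0 0 0 0 0" --pt "0.0039 0.0332 0 0 0 0 0" --pt "0.0039 0.0332 0 0 0 0 0"

```text
time: 35.55
tool_pos: [0.5278, -0.2056, 0.1898]
tool_rot: [-3.141, 0.001, -0.078]
contact_force: [-0.3, -0.6, 0.2]
opening: 0.0916
```

>>> send_rows --pt "0.0039 0.0332 0 0 0 0 0" --pt "0.0039 0.0332 0 0 0 0 0" --pt "0.0039 0.0332 0 0 0 0 0" --pt "0 0 0 0 0 0 0" --pt "0 0 0 0 0 0 0"

```text
time: 35.97
tool_pos: [0.531, -0.3057, 0.1891]
tool_rot: [-3.141, 0.002, -0.082]
contact_force: [-0.7, 0.3, -0.2]
opening: 0.0918
```

```bash
python3 -c "
from h import *
plan([.5338,-.3049,.0662],yaw=-.08)"
```

```text
t 35.97 p [ 0.531  -0.3057  0.1891] rot [-3.1406e+00  1.6000e-03 -8.2100e-02] open 0.0918 F [-0.7  0.3 -0.2]
shift now-axes [ 0.0029 -0.0009  0.1229] turn [-0.001   0.0016 -0.0021] | shift in target axes [ 0.0027 -0.001   0.1229] n 4 per row [ 0.0007 -0.0003  0.0307]
```

>>> send_rows --pt "0.0028 -0.001 0.02 0 0 -0.002 0" --pt "0 0 0.03 0 0 0 0" --pt "0 0 0.03 0 0 0 0" --pt "0 0 0.028 0 0 0 0" --pt "0 0 0.014 0 0 0 0"

```text
time: 36.38
tool_pos: [0.5329, -0.3005, 0.0646]
tool_rot: [-3.138, 0.005, -0.076]
contact_force: [-0.8, 0.3, -0.4]
opening: 0.0918
```

>>> send_rows --pt "0 0 0 0 0 0 0" --pt "0 0 0 0 0 0 0" --pt "0 0 0 0 0 0 0.15" --pt "0 0 0 0 0 0 0.25" --pt "0 0 0 0 0 0 0.28" --newtons 25

```text
time: 36.8
tool_pos: [0.5354, -0.3038, 0.07]
tool_rot: [3.14, -0.002, -0.08]
contact_force: [-0.1, -0.8, 0.1]
opening: 0.0762
```

>>> send_rows --pt "0 0 0 0 0 0 0.35" --pt "0 0 0 0 0 0 1" --pt "0 0 0 0 0 0 1" --pt "0 0 0 0 0 0 1" --pt "0 0 0 0 0 0 1"

```text
time: 37.22
tool_pos: [0.5349, -0.3039, 0.0692]
tool_rot: [3.141, -0.001, -0.08]
contact_force: [-0.8, -1.1, 4.9]
opening: 0.064
```

>>> send_rows --pt "0 0 -0.006 0 0 0 1" --pt "0 0 -0.012 0 0 0 1" --pt "0 0 -0.02 0 0 0 1" --pt "0 0 -0.02 0 0 0 1" --pt "0 0 -0.015 0 0 0 1"

```text
time: 37.63
tool_pos: [0.5343, -0.3032, 0.142]
tool_rot: [-3.141, 0.001, -0.08]
contact_force: [0.9, -0.2, -4.2]
opening: 0.0636
```

>>> send_rows --pt "0 -0.017 0 0 0 0 1" --pt "0 -0.034 0 0 0 0 1" --pt "0 -0.034 0 0 0 0 1" --pt "0 -0.034 0 0 0 0 1" --pt "0 -0.034 0 0 0 0 1"

```text
time: 38.05
tool_pos: [0.5456, -0.1486, 0.14]
tool_rot: [-3.14, 0.003, -0.081]
contact_force: [0.7, 0.7, -3.9]
opening: 0.0638
```

>>> send_rows --pt "0 -0.034 0 0 0 0 1" --pt "0 -0.034 0 0 0 0 1" --pt "0 -0.034 0 0 0 0 1" --pt "0.011 -0.034 0 0 0 0 1" --pt "0.011 -0.034 0 0 0 0 1"

```text
time: 38.47
tool_pos: [0.581, 0.0191, 0.1403]
tool_rot: [-3.141, 0.003, -0.08]
contact_force: [1.0, -0.8, -4.0]
opening: 0.0637
```

>>> send_rows --pt "0.001 -0.024 0 0 0 0 1" --pt "0 0 0.015 0 0 0 1" --pt "0 0 0.015 0 0 0 1" --pt "0 0 0 0 0 0 1" --pt "0 0 0 0 0 0 1"

```text
time: 38.88
tool_pos: [0.5837, 0.0411, 0.1098]
tool_rot: [3.142, 0.005, -0.08]
contact_force: [0.7, -0.7, -4.1]
opening: 0.0637
```

```bash
python3 look.py 18 325 220 290 160
python3 - <<'E'
from h import *
plan([.5857,.0405,.0672],yaw=-.08)
for n in ('scene','side'):
    c=load(n);P=cloud(c);hsv=cv2.cvtColor(c['color'],cv2.COLOR_RGB2HSV)
    m=(np.hypot(P[...,0]-.59,P[...,1]-.041)<.045)&(P[...,2]>.06)&(P[...,2]<.125)&(hsv[...,1]<70)&(c['range_z']>0)
    q=P[m];print(n,'tin',fitcirc(q[:,:2]).round(4),'z',np.percentile(q[:,2],[1,99]).round(4))
E
```

```text
t 38.98 p [0.5854 0.0404 0.1117] rot [-3.1416e+00 -1.0000e-04 -8.0600e-02] open 0.0637 F [ 0.1 -0.1 -3.9]
shift now-axes [ 0.0003 -0.0001  0.0445] turn [-0.     -0.0001 -0.0006] | shift in target axes [ 0.0003 -0.0001  0.0445] n 2 per row [ 0.0001 -0.0001  0.0223]
scene tin [0.5873 0.0416 0.0316] z [0.0608 0.1243]
side tin [0.5884 0.0404 0.0312] z [0.0618 0.1246]
```

View pics/m18.png

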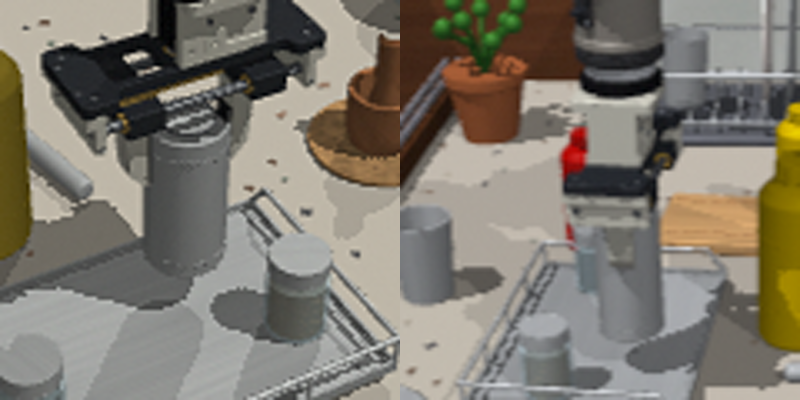

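>>> send_rows --pt "0.002 0 0.012 0 0 0 1" --pt "0 0 0.014 0 0 0 1" --pt "0 0 0.01 0 0 0 1" --pt "0 0 0 0 0 0 1" --pt "0 0 0 0 0 0 1"

```text
time: 39.4
tool_pos: [0.587, 0.0401, 0.0748]
tool_rot: [3.142, 0.001, -0.081]
contact_force: [0.6, 0.4, -5.0]
opening: 0.0638
```

>>> send_rows --pt "0 0 0.003 0 0 0 1" --pt "0 0 0.002 0 0 0 1" --pt "0 0 0 0 0 0 1" --pt "0 0 0 0 0 0 1"

```text
time: 39.73
tool_pos: [0.5875, 0.0403, 0.0707]
tool_rot: [3.142, -0.0, -0.08]
contact_force: [0.4, 0.5, -4.3]
opening: 0.0638
```

>>> send_rows --pt "0 0 0.001 0 0 0 1" --pt "0 0 0.001 0 0 0 1" --pt "0 0 0 0 0 0 1"

```text
time: 39.98
tool_pos: [0.5872, 0.0404, 0.0683]
tool_rot: [3.142, 0.0, -0.08]
contact_force: [0.0, 0.6, -5.3]
opening: 0.0635
```

>>> send_rows --pt "0 0 0.001 0 0 0 1" --pt "0 0 0.0005 0 0 0 1" --pt "0 0 0 0 0 0 1"

```text
time: 40.23
tool_pos: [0.5875, 0.0403, 0.0672]
tool_rot: [3.141, -0.0, -0.08]
contact_force: [-1.1, 0.3, -1.2]
opening: 0.0636
```

>>> send_rows --pt "0 0 0.0005 0 0 0 1" --pt "0 0 0 0 0 0 1" --pt "0 0 0 0 0 0 1"

```text
time: 40.48
tool_pos: [0.5876, 0.0403, 0.0672]
tool_rot: [3.141, -0.001, -0.08]
contact_force: [-3.0, -0.5, 5.5]
opening: 0.0639
```

>>> send_rows --pt "0 0 0 0 0 0 0.28" --pt "0 0 0 0 0 0 0.2" --pt "0 0 0 0 0 0 0.1" --pt "0 0 0 0 0 0 0" --pt "0 0 0 0 0 0 0"

```text
time: 40.9
tool_pos: [0.5874, 0.0403, 0.0662]
tool_rot: [3.142, -0.0, -0.08]
contact_force: [0.1, -0.0, -0.6]
opening: 0.088
```

>>> send_rows --pt "0 0 0 0 0 0 0" --pt "0 0 -0.02 0 0 0 0" --pt "0 0 -0.03 0 0 0 0" --pt "0 0 -0.03 0 0 0 0" --pt "0 0 -0.03 0 0 0 0"

```text
time: 41.32
tool_pos: [0.5871, 0.0404, 0.1774]
tool_rot: [3.141, 0.001, -0.08]
contact_force: [0.6, -1.0, 0.2]
opening: 0.0922
```

>>> send_rows --pt "0 0 -0.01 0 0 0 0" --pt "0 0 0 0 0 0 0" --pt "0 0 0 0 0 0 0"

```text
time: 41.57
tool_pos: [0.5871, 0.0403, 0.1858]
tool_rot: [3.141, 0.0, -0.08]
contact_force: [0.4, 0.9, -0.7]
opening: 0.0918
```

```bash
python3 look.py 19 325 220 290 160
python3 - <<'E'
from h import *
plan([.4214,-.2962,.187],yaw=-.08)
for n in ('scene','side'):
    c=load(n);P=cloud(c);hsv=cv2.cvtColor(c['color'],cv2.COLOR_RGB2HSV)
    m=(np.hypot(P[...,0]-.59,P[...,1]-.041)<.045)&(P[...,2]>.06)&(P[...,2]<.12)&(hsv[...,1]<70)&(c['range_z']>0)
    q=P[m];print(n,'tin',fitcirc(q[:,:2]).round(4))
    m=(np.hypot(P[...,0]-.428,P[...,1]+.296)<.04)&(P[...,2]>.06)&(P[...,2]<.13)&(c['range_z']>0)
    q=P[m];print(n,'bottle',fitcirc(q[:,:2]).round(4))
E
```

```text
t 41.67 p [0.5862 0.0404 0.1842] rot [ 3.1414  0.0037 -0.0802] open 0.0923 F [-0.4 -0.3 -0.6]
shift now-axes [-0.1373  0.3487 -0.0022] turn [ 0.0002  0.0037 -0.0002] | shift in target axes [-0.1374  0.3487 -0.0028] n 11 per row [-0.0125  0.0317 -0.0003]
scene tin [0.5911 0.041  0.0316]
scene bottle [ 0.4273 -0.2957  0.0297]
side tin [0.5913 0.0389 0.0319]
side bottle [ 0.4271 -0.2979  0.0301]
```

View pics/m19.png

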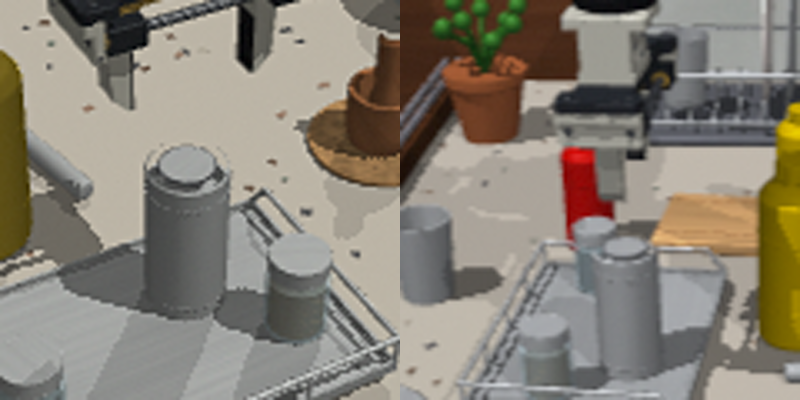

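>>> send_rows --pt "-0.0125 0.0317 0 0 0 0 0" --pt "-0.0125 0.0317 0 0 0 0 0" --pt "-0.0125 0.0317 0 0 0 0 0" --pt "-0.0125 0.0317 0 0 0 0 0" --pt "-0.0125 0.0317 0 0 0 0 0"

```text
time: 42.08
tool_pos: [0.5105, -0.1134, 0.1844]
tool_rot: [-3.141, 0.003, -0.08]
contact_force: [1.1, -1.0, 0.3]
opening: 0.0919
```

>>> send_rows --pt "-0.0125 0.0317 0 0 0 0 0" --pt "-0.0125 0.0317 0 0 0 0 0" --pt "-0.0125 0.0317 0 0 0 0 0" --pt "-0.0125 0.0317 0 0 0 0 0" --pt "-0.0125 0.0317 0 0 0 0 0"

```text
time: 42.5
tool_pos: [0.4356, -0.2664, 0.1846]
tool_rot: [-3.14, 0.003, -0.08]
contact_force: [-0.4, -1.0, 0.1]
opening: 0.0918
```

>>> send_rows --pt "-0.0125 0.0317 0 0 0 0 0" --pt "0 0 0 0 0 0 0" --pt "0 0 0 0 0 0 0"

```text
time: 42.75
tool_pos: [0.4209, -0.297, 0.1846]
tool_rot: [-3.139, 0.003, -0.084]
contact_force: [0.9, 0.2, 1.0]
opening: 0.0919
```

```bash
python3 -c "
from h import *
plan([.4214,-.2965,.0735],yaw=-.08)"
```

```text
t 42.75 p [ 0.4209 -0.297   0.1846] rot [-3.1394e+00  2.7000e-03 -8.3700e-02] open 0.0919 F [0.9 0.2 1. ]
shift now-axes [ 0.0008 -0.0003  0.1111] turn [-0.0022  0.0027 -0.0037] | shift in target axes [ 0.0005 -0.0005  0.1111] n 4 per row [ 0.0001 -0.0001  0.0278]
```

>>> send_rows --pt "0 0 0.02 0 0 0 0" --pt "0 0 0.03 0 0 0 0" --pt "0 0 0.03 0 0 0 0" --pt "0 0 0.02 0 0 0 0" --pt "0 0 0.01 0 0 0 0"

```text
time: 43.17
tool_pos: [0.4211, -0.2933, 0.0728]
tool_rot: [-3.137, 0.005, -0.079]
contact_force: [-0.0, 0.1, 0.5]
opening: 0.0918
```

>>> send_rows --pt "0 0 0 0 0 0 0" --pt "0 0 0 0 0 0 0.2" --pt "0 0 0 0 0 0 0.28" --pt "0 0 0 0 0 0 0.32" --pt "0 0 0 0 0 0 0.4"

```text
time: 43.58
tool_pos: [0.423, -0.2966, 0.0776]
tool_rot: [3.14, -0.002, -0.08]
contact_force: [-0.0, 0.3, -0.2]
opening: 0.0697
```

>>> send_rows --pt "0 0 0 0 0 0 1" --pt "0 0 0 0 0 0 1" --pt "0 0 0 0 0 0 1" --pt "0 0 0 0 0 0 1"

```text
time: 43.92
tool_pos: [0.4227, -0.2964, 0.0771]
tool_rot: [3.141, -0.001, -0.08]
contact_force: [-0.7, 2.2, 5.8]
opening: 0.0589
```

>>> send_rows --pt "0 0 -0.006 0 0 0 1" --pt "0 0 -0.012 0 0 0 1" --pt "0 0 -0.02 0 0 0 1" --pt "0 0 -0.02 0 0 0 1" --pt "0 0 -0.014 0 0 0 1"

```text
time: 44.33
tool_pos: [0.4223, -0.2963, 0.1498]
tool_rot: [3.141, -0.0, -0.08]
contact_force: [0.8, -1.4, -2.2]
opening: 0.0588
```

>>> send_rows --pt "0.0067 -0.0122 0 0 0 0 1" --pt "0.0133 -0.0245 0 0 0 0 1" --pt "0.0133 -0.0245 0 0 0 0 1" --pt "0.0133 -0.0245 0 0 0 0 1" --pt "0.0133 -0.0245 0 0 0 0 1"

```text
time: 44.75
tool_pos: [0.4909, -0.19, 0.1481]
tool_rot: [-3.141, 0.001, -0.081]
contact_force: [0.3, -0.2, -2.4]
opening: 0.0591
```

>>> send_rows --pt "0.0133 -0.0245 0 0 0 0 1" --pt "0.0133 -0.0245 0 0 0 0 1" --pt "0.0133 -0.0245 0 0 0 0 1" --pt "0.0133 -0.0245 0 0 0 0 1" --pt "0.0133 -0.0245 0 0 0 0 1"

```text
time: 45.17
tool_pos: [0.567, -0.0731, 0.148]
tool_rot: [-3.142, 0.002, -0.08]
contact_force: [0.8, -0.1, -3.9]
opening: 0.0588
```

>>> send_rows --pt "0.0067 -0.0122 0 0 0 0 1" --pt "0 0 0.015 0 0 0 1" --pt "0 0 0.015 0 0 0 1" --pt "0 0 0 0 0 0 1" --pt "0 0 0 0 0 0 1"

```text
time: 45.58
tool_pos: [0.5737, -0.0629, 0.1176]
tool_rot: [-3.141, 0.003, -0.08]
contact_force: [-0.4, -0.9, -3.0]
opening: 0.0591
```

```bash
python3 look.py 20 295 220 300 160
python3 - <<'E'
from h import *
plan([.5754,-.063,.0751],yaw=-.08)
for n in ('scene','side'):
    c=load(n);P=cloud(c);hsv=cv2.cvtColor(c['color'],cv2.COLOR_RGB2HSV)
    m=(np.hypot(P[...,0]-.58,P[...,1]+.063)<.045)&(P[...,2]>.06)&(P[...,2]<.14)&(hsv[...,1]>150)&(c['range_z']>0)
    q=P[m];print(n,'bottle',fitcirc(q[:,:2]).round(4),'z',np.percentile(q[:,2],[1,99]).round(4))
E
```

```text
t 45.68 p [ 0.5749 -0.0633  0.1191] rot [ 3.1413e+00 -8.0000e-04 -8.0800e-02] open 0.0589 F [-0.7  0.2 -2.9]
shift now-axes [ 0.0005 -0.0004  0.044 ] turn [ 0.0003 -0.0008 -0.0008] | shift in target axes [ 0.0005 -0.0004  0.044 ] n 2 per row [ 0.0003 -0.0002  0.022 ]
scene bottle [ 0.5783 -0.0624  0.0296] z [0.0629 0.1388]
side bottle [ 0.579  -0.0641  0.0296] z [0.0668 0.1393]
```

View pics/m20.png

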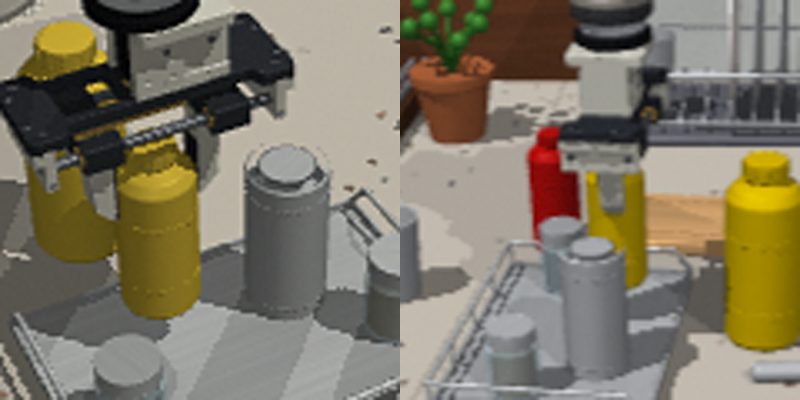

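Within about 1.5 mm of the original spot, so I'll add 1 mm in x and lower.

>>> send_rows --pt "0.001 0 0.012 0 0 0 1" --pt "0 0 0.014 0 0 0 1" --pt "0 0 0.009 0 0 0 1" --pt "0 0 0 0 0 0 1" --pt "0 0 0 0 0 0 1"

```text
time: 46.1
tool_pos: [0.5756, -0.0631, 0.0837]
tool_rot: [3.141, 0.0, -0.081]
contact_force: [-0.5, -0.6, -2.3]
opening: 0.0592
```

>>> send_rows --pt "0 0 0.003 0 0 0 1" --pt "0 0 0.002 0 0 0 1" --pt "0 0 0 0 0 0 1" --pt "0 0 0 0 0 0 1"

```text
time: 46.43
tool_pos: [0.5758, -0.0629, 0.0787]
tool_rot: [3.141, -0.0, -0.08]
contact_force: [0.3, 0.3, -3.2]
opening: 0.0591
```

>>> send_rows --pt "0 0 0.001 0 0 0 1" --pt "0 0 0.001 0 0 0 1" --pt "0 0 0 0 0 0 1"

```text
time: 46.68
tool_pos: [0.5755, -0.0628, 0.0763]
tool_rot: [3.142, 0.0, -0.08]
contact_force: [-0.3, 0.1, -1.9]
opening: 0.059
```

>>> send_rows --pt "0 0 0.001 0 0 0 1" --pt "0 0 0.0005 0 0 0 1" --pt "0 0 0 0 0 0 1"

```text
time: 46.93
tool_pos: [0.5757, -0.0629, 0.0751]
tool_rot: [3.141, -0.0, -0.08]
contact_force: [0.2, 1.0, -0.0]
opening: 0.0591
```

>>> send_rows --pt "0 0 0.0005 0 0 0 1" --pt "0 0 0 0 0 0 1" --pt "0 0 0 0 0 0 1"

```text
time: 47.18
tool_pos: [0.5759, -0.0629, 0.0751]
tool_rot: [3.141, -0.001, -0.08]
contact_force: [-1.6, 0.5, 6.4]
opening: 0.059
```

>>> send_rows --pt "0 0 0 0 0 0 0.32" --pt "0 0 0 0 0 0 0.25" --pt "0 0 0 0 0 0 0.15" --pt "0 0 0 0 0 0 0.1" --pt "0 0 0 0 0 0 0.1"

```text
time: 47.6
tool_pos: [0.5756, -0.0629, 0.0742]
tool_rot: [3.141, 0.0, -0.08]
contact_force: [-0.3, 0.5, 0.1]
opening: 0.0814
```

>>> send_rows --pt "0 0 0 0 0 0 0.1" --pt "0 0 -0.02 0 0 0 0.1" --pt "0 0 -0.03 0 0 0 0.1" --pt "0 0 -0.03 0 0 0 0.1" --pt "0 0 -0.03 0 0 0 0.1"

```text
time: 48.02
tool_pos: [0.5753, -0.0628, 0.1855]
tool_rot: [-3.142, 0.001, -0.08]
contact_force: [0.2, -0.8, 0.3]
opening: 0.0827
```

>>> send_rows --pt "0 0 -0.03 0 0 0 0" --pt "0 0 -0.03 0 0 0 0" --pt "0 0 0 0 0 0 0" --pt "0 0 0 0 0 0 0"

```text
time: 48.35
tool_pos: [0.5765, -0.063, 0.2462]
tool_rot: [3.141, -0.004, -0.08]
contact_force: [0.3, 0.7, -1.1]
opening: 0.0915
```

Run:
```python
from h import *
plan([.5754,-.063,.25],yaw=-.08)
snap('wrist','wf.png');snap('scene','scf.png');snap('side','sif.png')
T={'tin':((.59,.041),.045,.05,.12),'bottle':((.58,-.063),.045,.05,.13),'jarA':((.665,.0927),.033,.03,.075),'jarB':((.65,-.1268),.033,.03,.075),'pestle':((.511,.3035),.05,.075,.14),'rim':((.511,.3035),.05,.056,.067)}
for n in ('scene','side'):
    c=load(n);P=cloud(c);X=P[c['range_z']>0]
    for k,(c0,R,a,b) in T.items():
        d=(np.hypot(*(X[:,:2]-c0).T)<R);q=X[d&(X[:,2]>a)&(X[:,2]<b)]
        if len(q)>20: print(n,k,fitcirc(q[:,:2]).round(4),'top',np.percentile(X[d][:,2],97).round(4))
```

```text
t 48.35 p [ 0.5765 -0.063   0.2462] rot [ 3.1409 -0.0041 -0.0802] open 0.0915 F [ 0.3  0.7 -1.1]
shift now-axes [-0.001   0.0001 -0.0038] turn [ 0.0007 -0.0041 -0.0002] | shift in target axes [-0.0011  0.0001 -0.0038] n 1 per row [-0.0011  0.0001 -0.0038]
scene tin [0.5912 0.0409 0.0316] top 0.3862
scene bottle [ 0.5801 -0.0622  0.0299] top 0.6323
scene jarA [0.665  0.0932 0.0243] top 0.0921
scene jarB [ 0.6493 -0.1265  0.0244] top 0.092
scene pestle [0.5119 0.3043 0.0114] top 0.113
scene rim [0.512  0.3017 0.0291] top 0.113
side tin [0.5912 0.0396 0.0315] top 0.6206
side bottle [ 0.58   -0.0629  0.029 ] top 0.6256
side jarA [0.6648 0.0923 0.0242] top 0.0926
side jarB [ 0.6478 -0.1279  0.025 ] top 0.0934
side pestle [0.5116 0.3042 0.0115] top 0.1127
side rim [0.511  0.3037 0.0292] top 0.1127
```

View pics/scf.png

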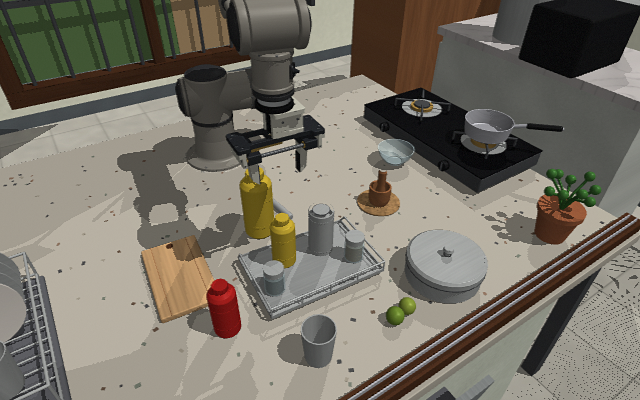

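View pics/sif.png

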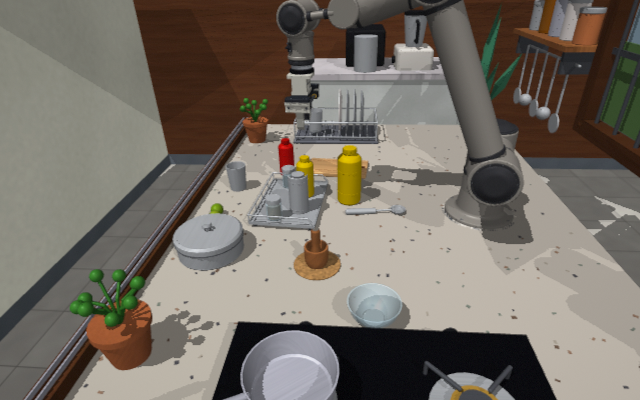

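The final pictures match the start, with the bottle at (283,242) and the tin at (320,228) back in the rack. The mortar and pestle stand on the mat at (380,190). The gripper is clear and nothing is moving, so I'm handing in.

```bash
python3 -c "
from h import *
print(workorder.hand_in())"
```

```text
the job is handed in; nothing more can be done
None
```

The job is handed in at about 48 s of the 128 s allowed. hand_in reports no verdict, so the results below are my own camera checks. The bottle and the tin went onto the chopping board, the mortar onto the cork mat, the pestle into the mortar, and then the tin and the bottle back into the rack.

- **Bottle and tin:** both stand upright within about 2 mm of where they stood at the start.
- **Mortar and pestle:** the mortar is within about 2 mm of the mat's centre by the last fits. The pestle stands down to the mortar's floor, with its top about 119 mm above the work surface, as expected.
- **Jars and bowl:** the jars are within about 2 mm of their start positions by my fits. I checked the bowl only by eye, and it looks unmoved.

**Fingertip offset:** the reported tool position disagreed with all three cameras. The fingertips sat about 33 mm higher and 6 mm further along the tool's x than reported. Because of this, the first grip on the bottle closed on its shoulder. I opened without lifting, re-aimed by the cameras and gripped it properly, and used the same correction for the rest of the job.

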